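Pull a heating insert with a screw-in puller

ROBOT

A 6-joint arm with a two-finger parallel gripper is mounted at the origin on the work surface. World frame = base frame: x ahead of the robot, y to its left, z up, the work surface at z = 0. Lengths are in m, angles in rad, forces in N, time in s.
With the tool pointing down it reaches from about 0.375 to 0.975 m from the base axis. Payload 3.8 kg.
Tool frame: the origin (TCP) lies on the mounting face of the last link; the fingertips stand 173 mm ahead of it and the grasp point (between the pads) lies 155 mm ahead of it; z points along the fingers, y is the direction in which the jaws open and shut (so a half turn about z gives the same grasp; the last joint's range is limited). The gripper opens to 85 mm and grips with 20 to 120 N. Pads are 22 mm wide; open, the fingers measure 114 mm over their backs; the gripper's body (76 mm by 85 mm) begins 54 mm behind the grasp point. The pads swing forward as they close: fully open they stand 13 mm farther back than shut.
Start: joints at [-1.349, 0.264, 1.604, -0, 1.274, -0.037], TCP at [0.173, -0.653, 0.405] pointing down, gripper open.
Joint ranges: [-2.63, 2.63], [-0.94, 2.18], [0.31, 2.57], [-1.31, 4.45], [0, 2.66], [-2.55, 2.55]. Speed limits (rad/s): [2.57, 2.57, 3.14, 3.14, 3.14, 3.14].

INTERFACE

Orientations are given as a rotation vector (axis times angle).
In Python, from workcell import bot, imaging, order gives the robot as it stands. The module is installed in compiled form; this text tells all that it offers.
- The arm moves only by the shell command python3 -m creep 'ROWS' [OPENING] [FORCE]. ROWS is JSON, a list of rows, each an object with "slide": the shift along the tool's x, y, z each as a share of 25 mm, from -1 to 1, a list of three; "angular": the turn, a rotation vector about the tool's x, y, z each as a share of 4 degrees, from -1 to 1, a list of three. A call has 1 to 5 rows; each row shifts and turns the commanded pose from where the row before left it, along the tool's axes as they then stand; what a row does not reach is not made up. A row lasts 1/12 s, in which the tool goes at most 41.7 mm and 7.16 degrees, less where a joint would pass 70% of its speed; a pose out of reach is approached as far as the arm can. A call with a number of a shift or a turn outside -1 to 1 is refused whole. A call with a gripper value outside its range is refused whole. OPENING is the closure, from -1 (fully open) to 1 (shut), set as the call begins (- or left out, the last holds). The fingers move at their own pace and stop on an object; FORCE is the grip in N (left out, the last holds). Time passes only in rows, so rows that do not move let the fingers close. It gives the time, the measured TCP pose, the force and the opening at its end, in the units of the state.
- bot.read_state(): the state, without advancing time (a new reading comes with each control period).
- imaging.read_camera(name): name is "scene" or "top" or "wrist"; returns (picture, depth): 400x640x3 uint8, red, green, blue; 400x640 float32, m along the optical axis (not along the pixel's ray), 0 where there is no reading.
- imaging.camera_model(name): a dict with "fovy" (degrees; the focal length in pixels is half the picture's height over the tangent of half this angle, whatever the lens; pixels are square), "cx", "cy" (the principal point, pixels), "camera_from_world" (4x4, takes a point from world to camera coordinates); the wrist camera has in their place "tool_from_camera" (4x4, takes a point from camera to tool coordinates, whose origin is the TCP and whose axes are the flange's). Camera axes: x right, y down, z forward; pixel columns grow to the right and rows downward; lengths in m; the calibration is good to about 2 mm. A picture is of the moment at which its call begins: read the wrist's pose just before it. camera_model takes no time and is no camera call.
- order.finish_job(): hands the job in, once; it reports no verdict.
The state is a dict: "time": time; "q": joint angles; "joint_vel": joint speeds; "joint_torque": joint torques, N m; "tool_pos": TCP position; "tcp_rot": TCP orientation; "wrist_force": force on the tool from outside, world axes, zero at the start; "torque": the same for the moment, N m; "width": opening from 0.0 (shut) to 1.0 (fully open).
Only numpy, scipy, OpenCV 4.12 (cv2) and the standard library are available. Lean on these libraries where they do the work, as an engineer would, in place of code of your own. Each camera call takes 0.05 s, during which the arm holds its last target.

TASK

Take the puller out of its stand, screw it clockwise into the tapped hole of the aluminium insert in the dry-block heater until its shoulder is tight on the insert, draw the insert straight up out of the well with it, and set it down gently, upright, on the cork mat with the puller still in it. Handle the insert only by the puller, never force the thread or wedge the insert in the well (feel for the thread with light pressure), and leave the glassware alone.

Things in the scene. Friction and masses are not known exactly. Their poses are not given: they have to be found in the camera images.
- puller_grip (a point): Centre of the puller's flat black grip, 30 mm long (its x axis) x 14 mm thick (its y axis) x 34 mm high; grasp it across the 14 mm. z points up along the rod, which starts upright. This point lies 60 mm above the underside of the shoulder and 92 mm above the tip of the nose. The whole steel puller weighs about 0.16 kg.
- puller_shoulder (a point): Centre of the underside of the puller's shoulder, a steel disc 36 mm across and 5 mm thick (z up along the rod). A 12 mm rod joins it to the grip above. Below it a round core 14 mm across runs 32 mm down, its last 9 mm tapering to 7 mm.
- puller_lugs (a point): Point on the puller's axis 15.3 mm below the shoulder, at mid-height of its thread: three equal lugs 120 degrees apart, each 5 mm wide and 5 mm high, reaching 12 mm out from the axis (one along this point's x axis).
- insert_top (a point): Centre of the insert's top face and of the mouth of its tapped hole (27 mm across, 36 mm deep, axis z, up). Lugs on thread ridges keep the shoulder 7 to 12 mm above this face; once turned clockwise into the gaps it can go down onto the face. If it catches on the way (2 to 7 mm), ease back anticlockwise. 30 to 85 degrees more clockwise then brings it tight on a stop (about 0.2 N m is enough). The grip may be let go and retaken to turn on.
- insert_thread (a point): Point on the hole's axis 10 mm below the face, amid three equal brass thread ridges, each 60 degrees long with 60 degree gaps, 16 mm free between them. Tops 7 to 9 mm, undersides 11 to 13 mm (with a stop at the lower end) below the face, falling clockwise seen from above (right-hand, lead 20 mm). Where the ridges start varies and is not measured: turn clockwise, at most about 90 degrees, under light pressure until the puller drops.
- insert: The insert: an aluminium block 48 x 48 mm, 50 mm high, about 0.29 kg, origin at the centre of its underside. It starts in the heater's well with its top 4 mm below the heater's top, where two sprung side clips hold it (8 to 14 N of friction to draw it out, besides its weight).
- heater: Dry-block heater, fixed: white case 150 (x) x 120 (y) x 90 mm high, origin at the centre of its underside, z up. In the middle of its top is the square well, 50 x 50 mm, its floor 36 mm above the underside.
- stand: Grey block 70 x 70 x 40 mm high on a 100 mm square steel foot, fixed; origin at the centre of its underside. The puller's nose stands in its 27 mm square hole with the shoulder resting on the top.
- mat: Cork mat 130 x 130 mm, 8 mm thick, fixed; origin at the centre of its underside. The insert is to be set down on it.
- flask: Stoppered conical glass flask, 82 mm across, 134 mm high, a bystander; origin under its centre.
- beaker: Glass beaker, 72 mm across, 95 mm high, a bystander; origin under its centre.

How it is judged:
By the outcome, as a careful person would: the job done as asked, in the order asked, and still so for the second after the job is handed in, with the robot touching nothing.
It also fails if it takes over 72 s, if anything falls off the work surface, if the arm or the gripper's body presses on something with over 40 N, if the wrist force passes 120 N, or if a joint passes its speed limit or range.

## Working session

There is one attempt and no reset: what is moved stays moved. The work goes in short steps, Python scripts to look and compute and a shell command to move; the robot and the scene stay as the last step left them, time stands still between calls to the robot, and variables do not carry over. Pictures are saved under pics/ and viewed, and the job is handed in when it is done.

```bash
mkdir -p pics; ls; python3 - <<'E'
from workcell import bot, imaging
import cv2, numpy as np
s=bot.read_state()
for k,v in s.items(): print(k,v)
for n in ("scene","top","wrist"):
    p,d=imaging.read_camera(n)
    cv2.imwrite(f"pics/{n}0.png",p[:,:,::-1]); np.save(f"{n}0.npy",d); 
    print(n,imaging.camera_model(n))
E
```

```text
pics
time 0.0
q [-1.34893377e+00  2.64777600e-01  1.60536897e+00 -3.18938712e-05
  1.27372126e+00 -3.69016169e-02]
joint_vel [-7.14514324e-05  2.32058963e-04 -9.60156598e-04  3.05493034e-04
  1.61094909e-03  4.13560829e-04]
joint_torque [ 6.87642932e-05 -5.15106118e+01 -3.67311037e+01 -1.08393942e-04
  1.28610883e-02  9.54598278e-06]
tool_pos [ 0.17263976 -0.65219527  0.40334784]
tcp_rot [-3.11308897e+00 -4.05055393e-01  3.77450041e-04]
wrist_force [ 0.26886237 -0.6264058  -0.36750501]
torque [0.03738441 0.02752728 0.05674424]
width 0.9994064928290558
scene {'fovy': 51.305288956891886, 'cx': 318.8754525014736, 'cy': 204.70912084492363, 'camera_from_world': array([[ 0.78999734,  0.61296651,  0.01327612, -0.4438288 ],
       [ 0.39020436, -0.48596127, -0.78203721, -0.16806826],
       [-0.47291094,  0.62298772, -0.62309032,  1.13774019],
       [ 0.        ,  0.        ,  0.        ,  1.        ]])}
top {'fovy': 50.131225610340124, 'cx': 320.92430171245525, 'cy': 199.64005429950183, 'camera_from_world': array([[ 0.03045793, -0.99952331, -0.00504673, -0.01304847],
       [-0.98770301, -0.02932235, -0.15356744,  0.59272797],
       [ 0.15334625,  0.00966201, -0.98812528,  1.08759326],
       [ 0.        ,  0.        ,  0.        ,  1.        ]])}
wrist {'fovy': 58.9828289043835, 'cx': 318.1455349026934, 'cy': 194.54588698842622, 'tool_from_camera': array([[ 2.11742558e-04, -9.46079592e-01, -3.23934193e-01,
         8.27641919e-02],
       [ 9.99999963e-01,  1.44309940e-04,  2.32188707e-04,
         3.99826028e-05],
       [-1.72922074e-04, -3.23934230e-01,  9.46079587e-01,
         3.12457624e-02],
       [ 0.00000000e+00,  0.00000000e+00,  0.00000000e+00,
         1.00000000e+00]])}
```

View pics/scene0.png

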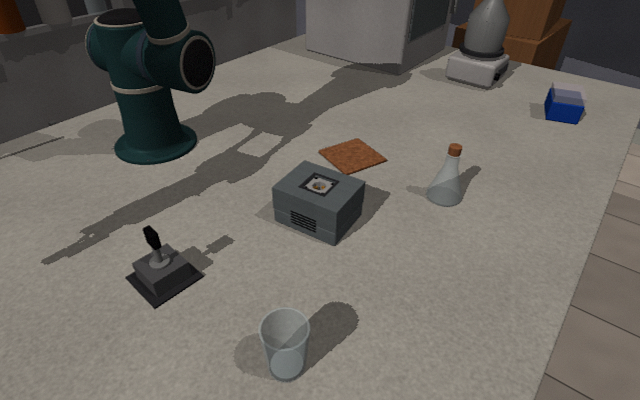

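View pics/top0.png

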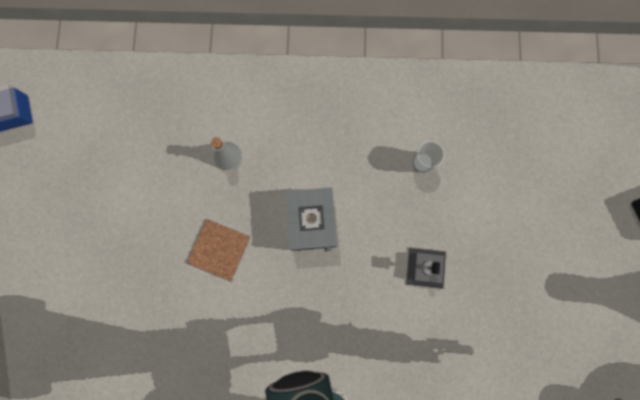

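View pics/wrist0.png

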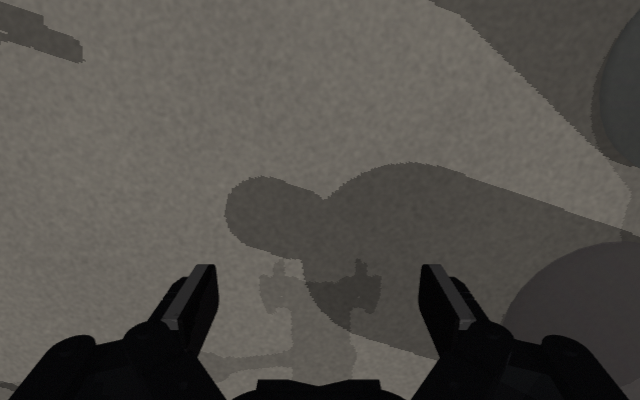

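The scene view shows the puller at about (152,238) in its stand at (165,270), the insert at (319,186) and the mat at (352,155). In the top view the stand is at (427,267), the insert at (311,217) and the mat at (218,250).

```bash
cat > h.py <<'E'
import numpy as np, cv2, json
from scipy.spatial.transform import Rotation as R
from workcell import bot, imaging
def cam(n,st=None):
    m=imaging.camera_model(n); f=200/np.tan(np.radians(m['fovy'])/2)
    if n!='wrist': T=np.linalg.inv(m['camera_from_world'])
    else:
        W=np.eye(4);W[:3,:3]=R.from_rotvec(st['tcp_rot']).as_matrix();W[:3,3]=st['tool_pos'];T=W@m['tool_from_camera']
    return f,m['cx'],m['cy'],T
def ray(c,u,v):
    f,cx,cy,T=c; d=T[:3,:3]@np.array([(u-cx)/f,(v-cy)/f,1.]); return T[:3,3],d
def onz(c,u,v,z):
    o,d=ray(c,u,v); return o+d*(z-o[2])/d[2]
def dep(c,u,v,d):
    o,r=ray(c,u,v); return o+r*d
def tri(r1,r2):
    A=np.stack([r1[1],-r2[1]],1); t=np.linalg.lstsq(A,r2[0]-r1[0],rcond=None)[0]
    a=r1[0]+t[0]*r1[1]; b=r2[0]+t[1]*r2[1]; return (a+b)/2, np.linalg.norm(a-b)
def cloud(c,d):
    f,cx,cy,T=c; v,u=np.mgrid[:400,:640]
    P=np.stack([(u-cx)/f*d,(v-cy)/f*d,d],-1); return P@T[:3,:3].T+T[:3,3]
def shot(n,tag):
    st=bot.read_state(); p,d=imaging.read_camera(n)
    cv2.imwrite(f"pics/{tag}.png",p[:,:,::-1]); np.savez(f"{tag}.npz",p=p,d=d,pos=st['tool_pos'],rot=st['tcp_rot'])
    return st,p,d
def load(n,tag):
    z=np.load(f"{tag}.npz"); return cam(n,dict(tool_pos=z['pos'],tcp_rot=z['rot'])),z['p'],z['d']
E
python3 - <<'E'
from h import *
s=cam('scene');t=cam('top')
for n,a,b in (('grip',(152,238),(435,267)),('insert',(319,186),(311.5,217.5)),('mat',(352,155),(218,250)),('flask stopper',(455,150),(217,143))):
    print(n,*tri(ray(s,*a),ray(t,*b)))
for n,c in (('scene',s),('top',t)):
    d=np.load(n+'0.npy'); C=cloud(c,d)
    for a in [(152,238),(160,262),(319,175),(330,195),(352,155)] if n=='scene' else [(435,267),(311,217),(296,240),(218,250),(413,252),(410,282)]:
        print(n,a,C[a[1],a[0]].round(4), d[a[1],a[0]])
E
python3 -c "
import cv2
a=cv2.imread('pics/scene0.png');b=cv2.imread('pics/top0.png')
cv2.imwrite('pics/c1.png',cv2.hconcat([cv2.resize(a[210:310,110:220],(440,400),interpolation=2),cv2.resize(a[150:240,265:370],(360,400),interpolation=2)]))
cv2.imwrite('pics/c2.png',cv2.hconcat([cv2.resize(b[235:300,390:460],(400,400),interpolation=2),cv2.resize(b[180:260,270:350],(400,400),interpolation=2)]))
"
```

```text
grip [ 0.42492803 -0.28150719  0.10065553] 0.0011484408009966498
insert [0.5399338  0.02684835 0.08637977] 0.0001380396615295263
mat [0.45401648 0.27942368 0.0048326 ] 0.001689626610565292
flask stopper [0.71751059 0.27027674 0.1244348 ] 0.0006731959570758714
scene (152, 238) [ 0.4357 -0.2869  0.1109] 0.683835
scene (160, 262) [ 0.4276 -0.2829  0.0456] 0.73086584
scene (319, 175) [0.5189 0.0538 0.0899] 0.86985594
scene (330, 195) [0.5782 0.0125 0.0902] 0.8158922
scene (352, 155) [0.4576 0.2752 0.0084] 1.0875324
top (435, 267) [ 0.4251 -0.2761  0.1197] 1.03187
top (311, 217) [0.5449 0.0292 0.0543] 1.1177851
top (296, 240) [0.4815 0.0635 0.0931] 1.0700033
top (218, 250) [0.4533 0.2781 0.008 ] 1.1519059
top (413, 252) [ 0.464  -0.2472  0.0037] 1.1526695
top (410, 282) [ 0.3842 -0.2395  0.0016] 1.1426558
```

```bash
echo
```

```text
(no output)
```

View pics/c1.png

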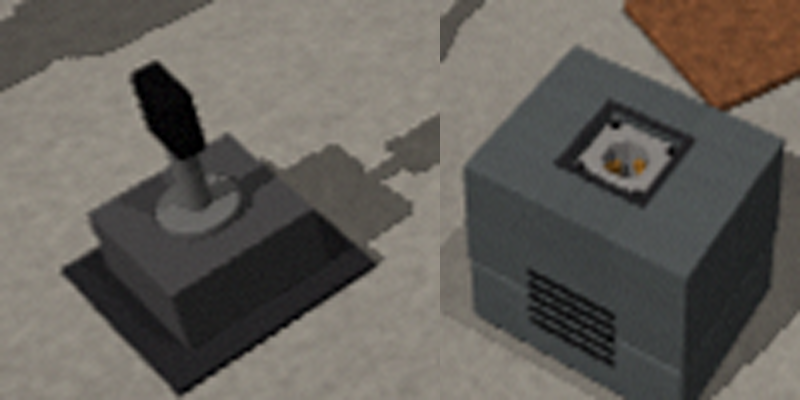

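View pics/c2.png

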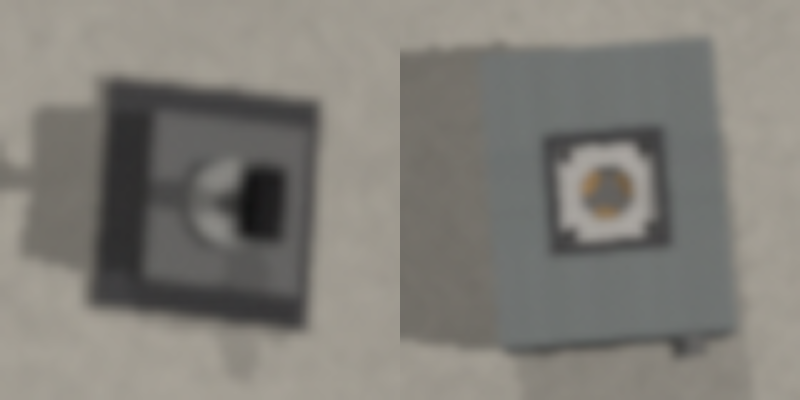

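The crops show the puller upright in the stand, with the grip's long side running roughly along world x. The brass ridges are visible in the insert's hole. Next I'll plan the approach to the puller.

```bash
cat >> h.py <<'E'
def plan(p,yaw=None,rows=True):
    """target TCP world pos, yaw of tool y-axis (deg, world, mod 180); tool pointing down; prints total in tool axes/units"""
    st=bot.read_state(); M=R.from_rotvec(st['tcp_rot']).as_matrix()
    d=M.T@(np.array(p)-st['tool_pos']); print('t',round(st['time'],2),'slide units',(d/0.025).round(2),'q6',st['q'][5].round(3))
    y=np.degrees(np.arctan2(M[1,1],M[0,1])); tilt=np.degrees(M.T@np.cross(M[:,2],[0,0,-1.]))
    print('tool y yaw',y.round(2),'tilt units x,y',(tilt/4).round(2)[:2])
    if yaw is not None:
        dy=(yaw-y+90)%180-90; print('turn about tool z units (cw +)',round(-dy/4,2),'or',round(-(dy-np.sign(dy)*180)/4,2))
E
python3 - <<'E'
from h import *
st=bot.read_state(); print(R.from_rotvec(st['tcp_rot']).as_matrix().round(3))
plan((0.425,-0.281,0.40),90)
E
```

```text
[[ 0.967  0.256 -0.   ]
 [ 0.256 -0.967  0.002]
 [ 0.    -0.002 -1.   ]]
t 0.15 slide units [ 13.56 -11.77   0.17] q6 -0.037
tool y yaw -75.17 tilt units x,y [-0.03 -0.  ]
turn about tool z units (cw +) 3.71 or -41.29
```

```bash

python3 -m creep '[{"slide":[0.97,-0.84,0.02],"angular":[0,0,0]},{"slide":[0.97,-0.84,0.01],"angular":[0,0,0]},{"slide":[0.97,-0.84,0.01],"angular":[0,0,0]},{"slide":[0.97,-0.84,0.01],"angular":[0,0,0]},{"slide":[0.97,-0.84,0.01],"angular":[0,0,0]}]'
python3 -m creep '[{"slide":[0.97,-0.84,0.01],"angular":[0,0,0]},{"slide":[0.97,-0.84,0.01],"angular":[0,0,0]},{"slide":[0.97,-0.84,0.01],"angular":[0,0,0]},{"slide":[0.97,-0.84,0.01],"angular":[0,0,0]},{"slide":[0.97,-0.84,0.01],"angular":[0,0,0]}]'
python3 -m creep '[{"slide":[0.97,-0.84,0],"angular":[0,0,0]},{"slide":[0.97,-0.84,0],"angular":[0,0,0]},{"slide":[0.97,-0.84,0],"angular":[0,0,0]},{"slide":[0.97,-0.84,0],"angular":[0,0,0]},{"slide":[0,0,0],"angular":[0,0,-1]}]'
for i in 1; do :; done
python3 -m creep '[{"slide":[0,0,0],"angular":[0,0,-1]},{"slide":[0,0,0],"angular":[0,0,-1]},{"slide":[0,0,0],"angular":[0,0,-1]},{"slide":[0,0,0],"angular":[0,0,-1]},{"slide":[0,0,0],"angular":[0,0,-1]}]'
python3 - <<'E'
from h import *
plan((0.425,-0.281,0.40),90); print(bot.read_state()['q'])
E
```

```text
time: 0.57
tool_pos: [0.2635, -0.5186, 0.4027]
tcp_rot: [-3.115, -0.404, 0.0]
wrist_force: [-0.4, -0.8, -0.2]
width: 0.998
time: 0.98
tool_pos: [0.3539, -0.3859, 0.4017]
tcp_rot: [-3.115, -0.405, 0.0]
wrist_force: [0.3, -0.5, 0.3]
width: 1.0
time: 1.4
tool_pos: [0.4277, -0.2775, 0.4017]
tcp_rot: [-3.096, -0.52, -0.003]
wrist_force: [0.0, -0.2, 0.1]
width: 0.999
time: 1.82
tool_pos: [0.4256, -0.2812, 0.4016]
tcp_rot: [-2.96, -1.05, 0.001]
wrist_force: [0.1, -1.1, -0.3]
width: 0.999
t 1.82 slide units [-0.01 -0.02  0.06] q6 0.257
tool y yaw -50.96 tilt units x,y [-0.01  0.  ]
turn about tool z units (cw +) 9.76 or -35.24
[-6.32692604e-01 -4.82351706e-02  1.95378340e+00 -1.77249830e-05
  1.23676678e+00  2.56666758e-01]
```

```bash

python3 -m creep '[{"slide":[0,0,0],"angular":[0,0,-1]},{"slide":[0,0,0],"angular":[0,0,-1]},{"slide":[0,0,0],"angular":[0,0,-1]},{"slide":[0,0,0],"angular":[0,0,-1]},{"slide":[0,0,0],"angular":[0,0,-1]}]' >/dev/null
python3 -m creep '[{"slide":[0,0,0],"angular":[0,0,-1]},{"slide":[0,0,0],"angular":[0,0,-1]},{"slide":[0,0,0],"angular":[0,0,-1]},{"slide":[0,0,0],"angular":[0,0,-1]},{"slide":[0,0,0],"angular":[0,0,-1]}]' >/dev/null
python3 -m creep '[{"slide":[0,0,0],"angular":[0,0,-1]},{"slide":[0,0,0],"angular":[0,0,-1]},{"slide":[0,0,0],"angular":[0,0,-1]},{"slide":[0,0,0],"angular":[0,0,-1]},{"slide":[0,0,0],"angular":[0,0,-1]}]' >/dev/null
python3 -m creep '[{"slide":[0,0,0],"angular":[0,0,-1]},{"slide":[0,0,0],"angular":[0,0,-1]},{"slide":[0,0,0],"angular":[0,0,-1]},{"slide":[0,0,0],"angular":[0,0,-1]},{"slide":[0,0,0],"angular":[0,0,-1]}]' >/dev/null
python3 -m creep '[{"slide":[0,0,0],"angular":[0,0,-1]},{"slide":[0,0,0],"angular":[0,0,-1]},{"slide":[0,0,0],"angular":[0,0,-1]},{"slide":[0,0,0],"angular":[0,0,-1]},{"slide":[0,0,0],"angular":[0,0,-1]}]' >/dev/null
python3 -m creep '[{"slide":[0,0,0],"angular":[0,0,-1]},{"slide":[0,0,0],"angular":[0,0,-1]},{"slide":[0,0,0],"angular":[0,0,-1]},{"slide":[0,0,0],"angular":[0,0,-1]},{"slide":[0,0,0],"angular":[0,0,-1]}]' >/dev/null
python3 -m creep '[{"slide":[0,0,0],"angular":[0,0,-1]},{"slide":[0,0,0],"angular":[0,0,-1]},{"slide":[0,0,0],"angular":[0,0,-1]},{"slide":[0,0,0],"angular":[0,0,-1]},{"slide":[0,0,0],"angular":[0,0,-1]}]' 
python3 - <<'E'
from h import *
plan((0.425,-0.281,0.40),90); print(bot.read_state()['q'])
shot('wrist','w1')
E
```

```text
time: 4.73
tool_pos: [0.4255, -0.2813, 0.4016]
tcp_rot: [-0.027, -3.141, -0.001]
wrist_force: [0.3, -0.4, -0.5]
width: 0.999
t 4.73 slide units [0.02 0.01 0.06] q6 -2.187
tool y yaw 89.03 tilt units x,y [ 0.01 -0.01]
turn about tool z units (cw +) -0.24 or 44.76
[-6.32950923e-01 -4.82363413e-02  1.95375676e+00  3.88398367e-05
  1.23672509e+00 -2.18676576e+00]
```

View pics/w1.png

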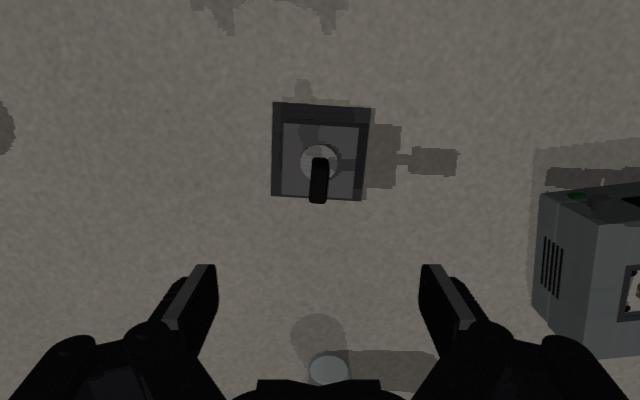

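The wrist picture shows the grip at about (319,180), the shoulder disc at (319,162) and the stand around (320,150). The heater's edge is on the right.

```bash
python3 - <<'E'
from h import *
c,p,d=load('wrist','w1'); C=cloud(c,d)
sub=np.zeros((400,640),bool); sub[90:215,260:385]=1
def rect(m):
    P=C[m][:,:2]; r=cv2.minAreaRect((P*1000).astype(np.float32)); return m.sum(), r, C[m].mean(0).round(4)
zs=C[...,2][sub]; print(np.histogram(zs,bins=np.arange(-0.01,0.14,0.005)))
for a,b in ((0.113,0.125),(0.08,0.11),(0.035,0.0425),(0.0435,0.05)):
    m=sub&(C[...,2]>a)&(C[...,2]<b)&(d>0)
    print(a,b,rect(m) if m.sum()>3 else m.sum())
pts,_=np.array([(0,0)]),0
g=p.astype(int).sum(2); m=(g<70)&sub; ys,xs=np.nonzero(m); print(xs.min(),xs.max(),ys.min(),ys.max(), m.sum())
cv2.imwrite('pics/w1c.png',cv2.resize(p[90:215,260:385,::-1],(600,600),interpolation=0))
E
```

```text
(array([   0, 4635, 5166,  151,   46,   49,   47,   52,   51, 2734, 1616,
        195,    0,    0,    0,    0,    0,    0,    1,   17,   26,   27,
         28,   29,  104,  591,    0,    0,    0,    0]), array([-0.01 , -0.005,  0.   ,  0.005,  0.01 ,  0.015,  0.02 ,  0.025,
        0.03 ,  0.035,  0.04 ,  0.045,  0.05 ,  0.055,  0.06 ,  0.065,
        0.07 ,  0.075,  0.08 ,  0.085,  0.09 ,  0.095,  0.1  ,  0.105,
        0.11 ,  0.115,  0.12 ,  0.125,  0.13 ,  0.135,  0.14 ]))
0.113 0.125 (np.int64(674), ((421.0345458984375, -280.7525939941406), (13.931262969970703, 29.88080406188965), 83.64307403564453), array([ 0.4202, -0.2807,  0.1161]))
0.08 0.11 (np.int64(128), ((414.85699462890625, -284.7775573730469), (11.748479843139648, 25.810813903808594), 49.717769622802734), array([ 0.407 , -0.2797,  0.0986]))
0.035 0.0425 (np.int64(3871), ((421.51416015625, -280.6255187988281), (70.11711883544922, 70.84577941894531), 85.44123077392578), array([ 0.417 , -0.2806,  0.0396]))
0.0435 0.05 (np.int64(615), ((419.432373046875, -280.69482421875), (32.377967834472656, 34.524688720703125), 3.442026138305664), array([ 0.4169, -0.2814,  0.0447]))
288 368 119 203 1249
```

View pics/w1c.png

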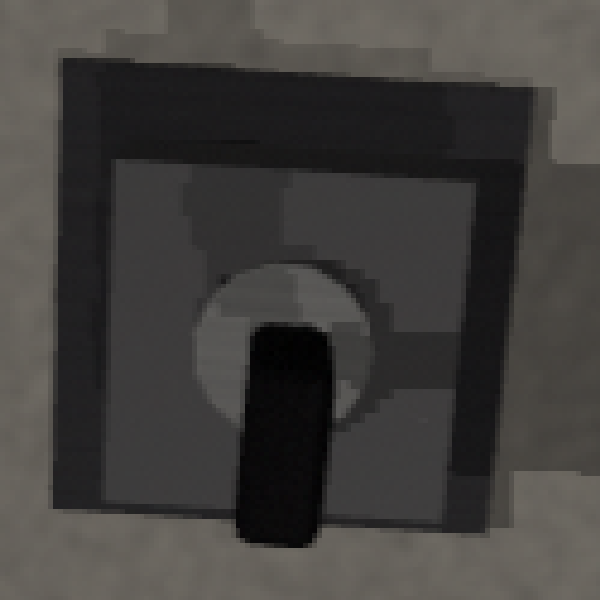

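The grip's top face measures 13.9 x 29.9 mm, as it should. It is centred at (0.421, -0.281) with its top at z = 0.116, so the grip centre is at about z = 0.0995. The 14 mm axis is at a yaw of about 84.5°.

```bash
python3 - <<'E'
from h import *
plan((0.421,-0.2808,0.2548),84.3)
E
```

```text
t 4.78 slide units [0.18 0.02 5.87] q6 -2.19
tool y yaw 89.2 tilt units x,y [ 0.   -0.01]
turn about tool z units (cw +) 1.22 or -43.78
```

```bash

python3 -m creep '[{"slide":[0.18,0.02,0],"angular":[0,0,0.61]},{"slide":[0,0,0.8],"angular":[0,0,0.61]},{"slide":[0,0,0.9],"angular":[0,0,0]},{"slide":[0,0,0.9],"angular":[0,0,0]},{"slide":[0,0,0.9],"angular":[0,0,0]}]'
python3 -m creep '[{"slide":[0,0,0.9],"angular":[0,0,0]},{"slide":[0,0,0.9],"angular":[0,0,0]},{"slide":[0,0,0.5],"angular":[0,0,0]},{"slide":[0,0,0.07],"angular":[0,0,0]},{"slide":[0,0,0],"angular":[0,0,0]}]'
python3 - <<'E'
from h import *
plan((0.421,-0.2808,0.2548),84.3)
E
```

```text
time: 5.2
tool_pos: [0.4211, -0.2808, 0.3136]
tcp_rot: [0.168, 3.137, -0.0]
wrist_force: [0.4, -0.6, 0.4]
width: 0.999
time: 5.62
tool_pos: [0.4207, -0.2805, 0.2541]
tcp_rot: [-0.167, -3.135, -0.002]
wrist_force: [0.1, 0.3, -0.0]
width: 0.997
t 5.62 slide units [-0.01 -0.01 -0.03] q6 -2.102
tool y yaw 83.89 tilt units x,y [ 0.02 -0.03]
turn about tool z units (cw +) -0.1 or 44.9
```

```bash

python3 -m creep '[{"slide":[0,0,0],"angular":[0,0,0]},{"slide":[0,0,0],"angular":[0,0,0]},{"slide":[0,0,0],"angular":[0,0,0]},{"slide":[0,0,0],"angular":[0,0,0]},{"slide":[0,0,0],"angular":[0,0,0]}]' 1 60
python3 -m creep '[{"slide":[0,0,0],"angular":[0,0,0]},{"slide":[0,0,0],"angular":[0,0,0]},{"slide":[0,0,0],"angular":[0,0,0]}]' 1 80
python3 - <<'E'
from h import *
s=bot.read_state();print(s['wrist_force'],s['torque'])
plan((0.421,-0.2808,0.2548),84.3)
shot('wrist','w2')
E
```

```text
time: 6.03
tool_pos: [0.4215, -0.281, 0.256]
tcp_rot: [0.166, 3.136, -0.001]
wrist_force: [0.1, 0.1, -0.2]
width: 0.301
time: 6.28
tool_pos: [0.4215, -0.281, 0.2559]
tcp_rot: [0.166, 3.136, -0.001]
wrist_force: [-0.2, 0.9, 5.0]
width: 0.153
[-0.17156899  0.92794421  4.97099541] [0.13576731 0.06934035 0.0013024 ]
t 6.28 slide units [0.02 0.01 0.04] q6 -2.102
tool y yaw 83.95 tilt units x,y [-0.01  0.01]
turn about tool z units (cw +) -0.09 or 44.91
```

View pics/w2.png

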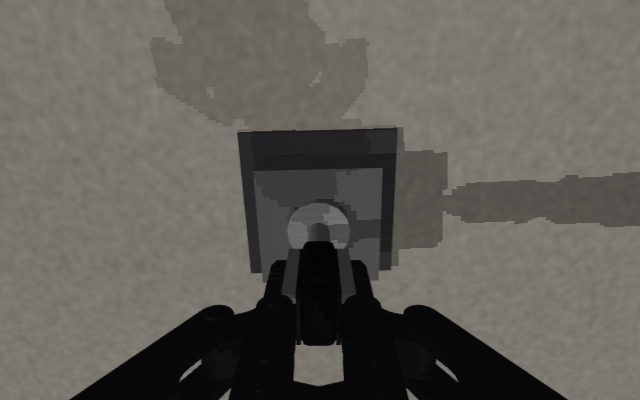

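The puller is gripped, with the width at about 13 mm. The shoulder disc appears at (319,228) just behind the grip. Now I lift it.

```bash

python3 -m creep '[{"slide":[0,0,-0.2],"angular":[0,0,0]},{"slide":[0,0,-0.4],"angular":[0,0,0]},{"slide":[0,0,-0.6],"angular":[0,0,0]},{"slide":[0,0,-0.8],"angular":[0,0,0]},{"slide":[0,0,-0.8],"angular":[0,0,0]}]'
python3 -m creep '[{"slide":[0,0,-0.8],"angular":[0,0,0]},{"slide":[0,0,-0.8],"angular":[0,0,0]},{"slide":[0,0,-0.6],"angular":[0,0,0]},{"slide":[0,0,0],"angular":[0,0,0]},{"slide":[0,0,0],"angular":[0,0,0]}]'
python3 - <<'E'
from h import *
s=bot.read_state();print(s['wrist_force'],s['torque'])
plan((0.54,0.027,0.38),84.3)
shot('wrist','w3');shot('scene','s3')
a=cv2.imread('pics/s3.png');cv2.imwrite('pics/s3c.png',cv2.resize(a[60:300,60:380],(800,600)))
E
```

```text
time: 6.75
tool_pos: [0.4207, -0.2805, 0.3255]
tcp_rot: [-0.166, -3.135, -0.002]
wrist_force: [-0.2, -0.5, -2.0]
width: 0.153
time: 7.17
tool_pos: [0.4213, -0.2809, 0.3812]
tcp_rot: [0.166, 3.135, -0.002]
wrist_force: [1.0, -0.3, -2.3]
width: 0.151
[ 0.99391363 -0.26118625 -2.30449276] [ 0.03589674 -0.00412268 -0.02577743]
t 7.17 slide units [-3.42 12.75  0.04] q6 -2.102
tool y yaw 83.95 tilt units x,y [-0.02  0.03]
turn about tool z units (cw +) -0.09 or 44.91
```

View pics/w3.png

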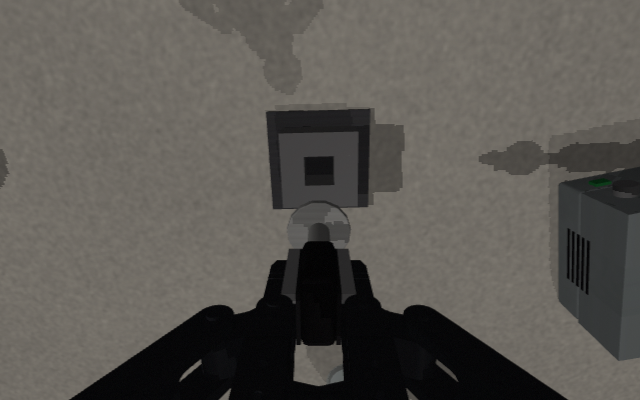

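View pics/s3c.png

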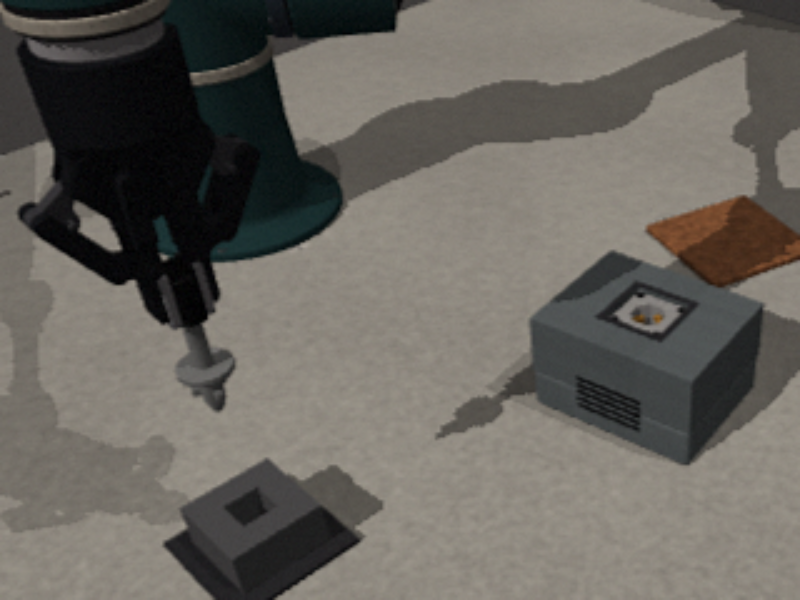

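The puller is out of the stand and hangs upright, and the measured weight of about 2 N fits. I'll measure the puller's axis in the tool frame from the shoulder disc.

```bash
cat > disc.py <<'E'
from h import *
import sys
from scipy.optimize import least_squares
def disc(tag):
    m=imaging.camera_model('wrist'); f=200/np.tan(np.radians(m['fovy'])/2)
    z=np.load(tag+'.npz');p,d=z['p'],z['d']; T=m['tool_from_camera']
    C=cloud((f,m['cx'],m['cy'],T),d)
    sub=np.zeros((400,640),bool); sub[190:262,275:365]=1
    k=sub&(d>0)&(C[...,2]>0.200)&(C[...,2]<0.218)
    P=C[k]; print('n',k.sum(),'ztool',np.percentile(P[:,2],[5,25,50,75,95]).round(4))
    g=P[np.abs(P[:,2]-np.median(P[:,2]))<0.004]
    A=np.c_[g[:,:2],np.ones(len(g))]; co=np.linalg.lstsq(A,g[:,2],rcond=None)[0]; print('plane slope deg',np.degrees(co[:2]).round(2))
    # outer rim: contour points with given plane
    cnt=max(cv2.findContours(k.astype(np.uint8),0,cv2.CHAIN_APPROX_NONE)[0],key=len)[:,0]
    B=C[cnt[:,1],cnt[:,0]][:,:2]
    u=cnt[:,1]<240; B=B[u]
    r=least_squares(lambda q:np.hypot(*(B-q[:2]).T)-0.018,[0.0,0],loss='soft_l1',f_scale=0.0005); print('disc centre tool xy mm',(r.x*1000).round(2),'rms',np.sqrt((r.fun**2).mean())*1000)
    r=least_squares(lambda q:np.hypot(*(B-q[:2]).T)-q[2],[0.0,0,0.018],loss='soft_l1',f_scale=0.0005); print('free r',(r.x*1000).round(2))
if __name__=='__main__': disc(sys.argv[1])
E
python3 disc.py w3; python3 disc.py w2
python3 -c "
import cv2
a=cv2.imread('pics/w3.png');cv2.imwrite('pics/w3c.png',cv2.resize(a[190:350,230:410],(675,600),interpolation=0))"
```

```text
n 2192 ztool [0.2067 0.2108 0.2113 0.2117 0.2129]
plane slope deg [1.3  0.11]
disc centre tool xy mm [-0.23 -0.  ] rms 5.320500412378058
free r [ 0.67  0.02 17.29]
n 5188 ztool [0.2103 0.2114 0.2156 0.2163 0.217 ]
plane slope deg [0.33 0.14]
disc centre tool xy mm [11.64 -0.89] rms 7.747617482696211
free r [ 0.34  0.42 26.13]
```

View pics/w3c.png

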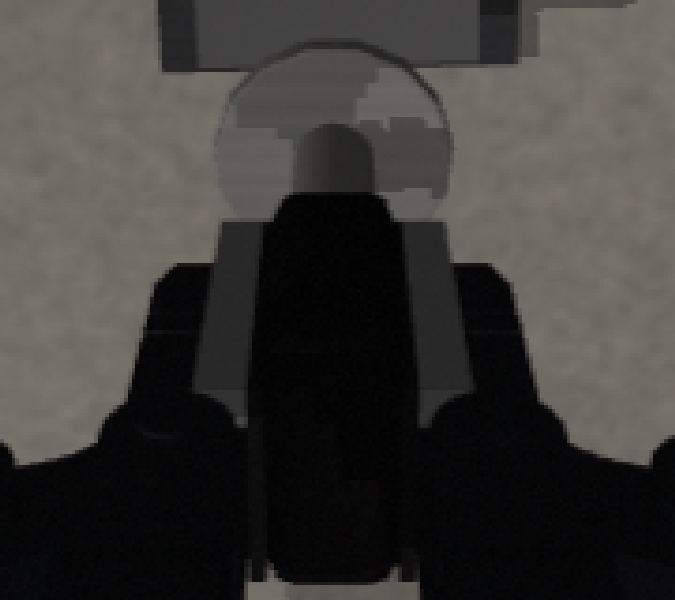

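The puller's axis coincides with the tool axis to within about 0.5 mm in the wrist camera's frame. Next I move to look into the hole with the wrist camera, keeping the puller off to one side of it.

```bash

python3 -m creep '[{"slide":[-0.415,0.911,0],"angular":[0,0,0]},{"slide":[-0.415,0.911,0],"angular":[0,0,0]},{"slide":[-0.415,0.911,0],"angular":[0,0,0]},{"slide":[-0.415,0.911,0],"angular":[0,0,0]},{"slide":[-0.415,0.911,0],"angular":[0,0,0]}]'
python3 -m creep '[{"slide":[-0.415,0.911,0],"angular":[0,0,0]},{"slide":[-0.415,0.911,0],"angular":[0,0,0]},{"slide":[-0.415,0.911,0],"angular":[0,0,0]},{"slide":[-0.415,0.911,0],"angular":[0,0,0]},{"slide":[-0.415,0.911,0],"angular":[0,0,0]}]'
python3 -m creep '[{"slide":[-0.415,0.911,0],"angular":[0,0,0]},{"slide":[-0.415,0.911,0],"angular":[0,0,0]},{"slide":[-0.415,0.911,0],"angular":[0,0,0]},{"slide":[-0.415,0.911,0],"angular":[0,0,0]},{"slide":[0,0,0],"angular":[0,0,0]}]'
python3 -m creep '[{"slide":[0,0,0],"angular":[0,0,0]},{"slide":[0,0,0],"angular":[0,0,0]}]'
python3 - <<'E'
from h import *
plan((0.54,0.027,0.38),84.3); print(bot.read_state()['q'])
shot('wrist','w4')
E
```

```text
time: 7.68
tool_pos: [0.4846, -0.1718, 0.378]
tcp_rot: [-0.166, -3.134, -0.002]
wrist_force: [0.7, -0.7, -2.4]
width: 0.155
time: 8.1
tool_pos: [0.5482, -0.064, 0.3779]
tcp_rot: [-0.165, -3.133, -0.001]
wrist_force: [0.1, 0.0, -0.8]
width: 0.153
time: 8.52
tool_pos: [0.6003, 0.0243, 0.3779]
tcp_rot: [-0.161, -3.135, -0.003]
wrist_force: [1.0, -0.1, -2.0]
width: 0.152
time: 8.68
tool_pos: [0.5986, 0.0209, 0.3783]
tcp_rot: [-0.165, -3.134, 0.001]
wrist_force: [-0.1, -0.3, -1.3]
width: 0.151
t 8.68 slide units [ 2.36 -0.   -0.06] q6 -1.472
tool y yaw 83.98 tilt units x,y [-0.01 -0.05]
turn about tool z units (cw +) -0.08 or 44.92
[-6.60186229e-03  1.40599700e-01  1.80030506e+00 -5.35339690e-04
  1.20421014e+00 -1.47219751e+00]
```

View pics/w4.png

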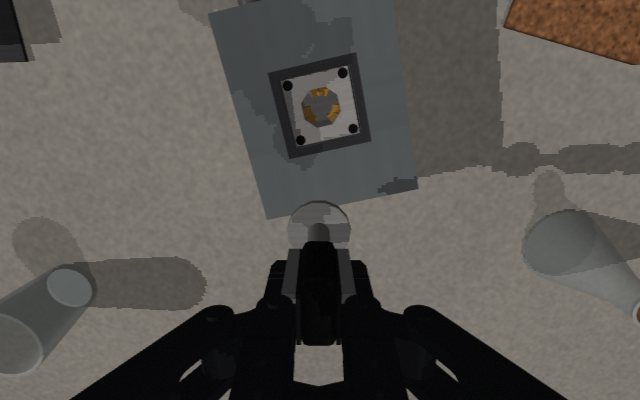

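The hole is at about (321,105) with its brass ridges. The insert's light square face runs from about (283,68) to (357,145) with a dark frame around it.

```bash
cat > hole.py <<'E'
from h import *
import sys
from scipy.optimize import least_squares
def hole(tag,box):
    c,p,d=load('wrist',tag); x0,x1,y0,y1=box
    C=cloud(c,d); 
    hsv=cv2.cvtColor(p,cv2.COLOR_RGB2HSV)
    m=np.zeros((400,640),np.uint8); m[y0:y1,x0:x1]=((hsv[...,2]>105)&(hsv[...,1]<60))[y0:y1,x0:x1]
    m=cv2.morphologyEx(m,cv2.MORPH_CLOSE,np.ones((3,3)))
    cs,h=cv2.findContours(m,cv2.RETR_CCOMP,cv2.CHAIN_APPROX_NONE)
    i=max(range(len(cs)),key=lambda i:cv2.contourArea(cs[i]))
    out=cs[i]; print('face n',m.sum(),'z median of face',np.median(C[m>0][:,2]).round(4))
    r=cv2.minAreaRect(out); print('px rect',r)
    zt=float(np.median(C[m>0][:,2]))
    Wp=np.array([onz(c,u,v,zt)[:2] for u,v in out[:,0]],np.float32)*1000
    r=cv2.minAreaRect(Wp); print('face world mm',r)
    holes=[j for j in range(len(cs)) if h[0][j][3]==i]
    j=max(holes,key=lambda j:cv2.contourArea(cs[j])) if holes else None
    if j is not None:
        Wh=np.array([onz(c,u,v,zt)[:2] for u,v in cs[j][:,0]])*1000
        q=least_squares(lambda q:np.hypot(*(Wh-q[:2]).T)-q[2],[*Wh.mean(0),13],loss='soft_l1',f_scale=.5); print('hole world mm',q.x.round(2),'rms',np.sqrt((q.fun**2).mean()).round(2))
    v=p[y0:y1,x0:x1,::-1].copy(); cv2.drawContours(v,[out-[x0,y0]],-1,(0,255,0),1); 
    if j is not None: cv2.drawContours(v,[cs[j]-[x0,y0]],-1,(0,0,255),1)
    cv2.imwrite(f'pics/{tag}_h.png',cv2.resize(v,None,fx=5,fy=5,interpolation=0))
if __name__=='__main__': hole(sys.argv[1],list(map(int,sys.argv[2:])))
E
python3 hole.py w4 262 378 45 165
```

```text
face n 1941 z median of face 0.0856
px rect ((324.1346435546875, 105.17306518554688), (66.2872543334961, 59.03095626831055), 78.69007110595703)
face world mm ((536.50732421875, 31.262569427490234), (46.49445724487305, 42.261566162109375), 5.527359962463379)
hole world mm [517.67  37.36   2.37] rms 0.49
```

View pics/w4_h.png

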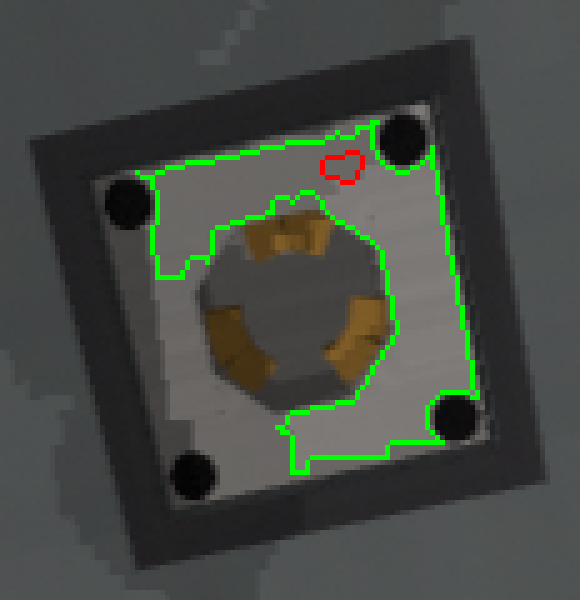

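The contour is broken up by shadow, but the four black corner dots are clean. Their centroid gives the insert's centre, and the brass mask gives the ridge angles.

```bash
cat > dots.py <<'E'
from h import *
import sys
def dots(tag,box,zt=0.0858,fl=22):
    c,p,d=load('wrist',tag); x0,x1,y0,y1=box
    g=p.max(2); m=np.zeros((400,640),np.uint8); m[y0:y1,x0:x1]=(g<fl)[y0:y1,x0:x1]
    n,l,s,ce=cv2.connectedComponentsWithStats(m)
    D=[]
    for i in range(1,n):
        if 30<s[i,4]<200 and s[i,2]<16 and s[i,3]<16: D.append(onz(c,*ce[i],zt)[:2]*1000); print(ce[i].round(1),s[i,4],D[-1].round(1))
    D=np.array(D); ctr=D.mean(0); print('dots centre',ctr.round(2),'sides',[np.linalg.norm(a-b).round(1) for a in D for b in D][:4])
    hsv=cv2.cvtColor(p,cv2.COLOR_RGB2HSV); b=np.zeros((400,640),np.uint8); b[y0:y1,x0:x1]=((hsv[...,1]>110)&(hsv[...,0]<30)&(hsv[...,2]>50))[y0:y1,x0:x1]
    n,l,s,ce=cv2.connectedComponentsWithStats(b)
    C=cloud(c,d)
    for i in range(1,n):
        if s[i,4]<25: continue
        v,u=np.nonzero(l==i); W=np.array([onz(c,a,e,0.0775)[:2] for a,e in zip(u,v)])*1000-ctr
        k=np.hypot(*W.T)>8; W=W[k]
        mu=W.mean(0); a0=np.degrees(np.arctan2(mu[1],mu[0])); a=(np.degrees(np.arctan2(W[:,1],W[:,0]))-a0+180)%360-180
        print('ridge',s[i,4],'z',np.median(C[v,u,2]).round(4),'mean ang',a0.round(1),'range',(a0+np.percentile(a,[1,99])).round(1),'r',np.hypot(*W.T).min().round(1),np.hypot(*W.T).max().round(1))
    return ctr
if __name__=='__main__': dots(sys.argv[1],list(map(int,sys.argv[2:])))
E
python3 dots.py w4 262 378 45 165
```

```text
[342.1  72.5] 66 [514.9  45.9]
[287.   85.3] 70 [519.4   6.5]
[352.6 128.3] 55 [554.4  50.4]
[300.  139.7] 59 [558.7  10.9]
dots centre [536.87  28.43] sides [np.float64(0.0), np.float64(39.7), np.float64(39.7), np.float64(56.0)]
ridge 123 z 0.0775 mean ang 177.7 range [147.1 210.5] r 8.3 14.1
ridge 131 z 0.0775 mean ang 60.6 range [29.1 93.4] r 8.0 14.2
ridge 129 z 0.0776 mean ang -61.7 range [-96.8 -27.1] r 8.2 13.7
```

The dots form a 39.7 mm square centred at (536.9, 28.4), with the face at z = 0.0856 against an expected 0.086. The ridges span about 30 to 93°, 147 to 210° and -97 to -27°. I'll take a second view at a turned yaw to expose any wrist-camera calibration offset.

```bash

python3 -m creep '[{"slide":[0,0,0],"angular":[0,0,1]},{"slide":[0,0,0],"angular":[0,0,1]},{"slide":[0,0,0],"angular":[0,0,1]},{"slide":[0,0,0],"angular":[0,0,1]},{"slide":[0,0,0],"angular":[0,0,1]}]' >/dev/null
python3 -m creep '[{"slide":[0,0,0],"angular":[0,0,1]},{"slide":[0,0,0],"angular":[0,0,1]},{"slide":[0,0,0],"angular":[0,0,1]},{"slide":[0,0,0],"angular":[0,0,1]},{"slide":[0,0,0],"angular":[0,0,1]}]' >/dev/null
python3 -m creep '[{"slide":[0,0,0],"angular":[0,0,1]},{"slide":[0,0,0],"angular":[0,0,1]},{"slide":[0,0,0],"angular":[0,0,1]},{"slide":[0,0,0],"angular":[0,0,0]},{"slide":[0,0,0],"angular":[0,0,0]}]' 
python3 - <<'E'
from h import *
plan((0.537,0.0284,0.38),84.3)
shot('wrist','w5');shot('scene','s5')
a=cv2.imread('pics/s5.png');cv2.imwrite('pics/s5c.png',cv2.resize(a[60:240,230:470],(800,600),interpolation=2))
E
```

```text
time: 9.98
tool_pos: [0.5988, 0.02, 0.3799]
tcp_rot: [-1.523, -2.747, 0.001]
wrist_force: [-0.7, 0.4, -1.2]
width: 0.152
t 9.98 slide units [ 1.59 -1.92 -0.  ] q6 -0.566
tool y yaw 31.98 tilt units x,y [-0.01 -0.  ]
turn about tool z units (cw +) -13.08 or 31.92
```

View pics/w5.png

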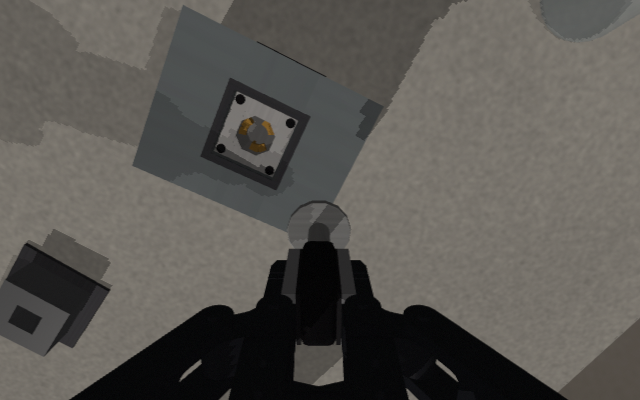

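View pics/s5c.png

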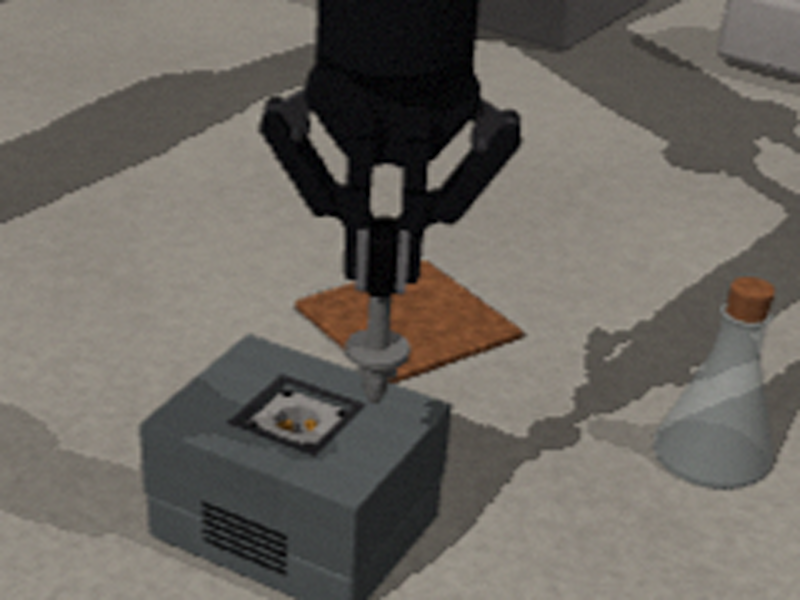

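The hole is now at about (256,134), with corner dots at (240,99), (290,123), (269,170) and (221,148).

```bash
python3 dots.py w5 205 308 82 185; python3 disc.py w5; python3 disc.py w4
python3 - <<'E'
from h import *
from scipy.optimize import lsq_linear
# solve bias: p_est = p_true + R(yaw)*e
E
```

```text
[239.6  98.9] 58 [514.9  45.9]
[289.9 122.9] 55 [554.3  50.3]
[220.5 148.1] 56 [519.5   6.5]
[268.9 170.1] 53 [558.8  10.9]
dots centre [536.87  28.42] sides [np.float64(0.0), np.float64(39.6), np.float64(39.6), np.float64(56.1)]
ridge 139 z 0.0773 mean ang 175.1 range [136.  212.6] r 8.1 13.8
ridge 81 z 0.0777 mean ang 60.9 range [31.3 91.5] r 8.4 12.8
ridge 119 z 0.0776 mean ang -57.1 range [-88.9 -25.3] r 8.0 13.6
n 2195 ztool [0.2065 0.2109 0.2113 0.2118 0.2128]
plane slope deg [1.17 0.02]
disc centre tool xy mm [-0.74 -0.43] rms 5.481964593831509
free r [ 0.18 -0.42 17.28]
n 2199 ztool [0.2066 0.2108 0.2113 0.2118 0.2127]
plane slope deg [ 0.88 -0.13]
disc centre tool xy mm [-0.77 -0.46] rms 5.286577880452268
free r [ 0.14 -0.43 17.29]
```

The two yaws agree to 0.01 mm, so the insert centre is (536.87, 28.42). I'll refine the shoulder fit before aligning.

```bash
cat > disc2.py <<'E'
from h import *
from scipy.optimize import least_squares
import sys
def disc2(tag):
    m=imaging.camera_model('wrist'); f=200/np.tan(np.radians(m['fovy'])/2)
    z=np.load(tag+'.npz');d=z['d']; T=m['tool_from_camera']; c=(f,m['cx'],m['cy'],T)
    C=cloud(c,d)
    B=[];L=[]
    for u in range(284,356):
        k=np.nonzero((C[195:260,u,2]>0.2)&(C[195:260,u,2]<0.2165)&(d[195:260,u]>0))[0]   # incl. side wall
        if len(k)<4: continue
        o,r=ray(c,u,195+k[0]-0.5); B.append((o+r*(0.2160-o[2])/r[2])[:2])
    B=np.array(B)*1000
    q=least_squares(lambda q:np.hypot(*(B-q[:2]).T)-18,[0,0],loss='soft_l1',f_scale=.3)
    print(tag,'bottom rim centre mm',q.x.round(2),'rms',np.sqrt((q.fun**2).mean()).round(2),len(B))
for t in sys.argv[1:]: disc2(t)
E
python3 disc2.py w3 w4 w5
```

```text
w3 bottom rim centre mm [-0.62 -0.41] rms 0.22 63
w4 bottom rim centre mm [-0.62 -0.39] rms 0.22 63
w5 bottom rim centre mm [-0.57 -0.42] rms 0.22 63
```

```bash
python3 - <<'E'
from h import *
plan((0.5369,0.0291,0.338))
E
```

```text
t 10.08 slide units [ 1.61 -1.92  1.68] q6 -0.566
tool y yaw 31.99 tilt units x,y [-0. -0.]
```

```bash

python3 -m creep '[{"slide":[0.53,-0.64,0],"angular":[0,0,0]},{"slide":[0.54,-0.64,0],"angular":[0,0,0]},{"slide":[0.54,-0.64,0],"angular":[0,0,0]},{"slide":[0,0,0.5],"angular":[0,0,0]},{"slide":[0,0,0.5],"angular":[0,0,0]}]'
python3 -m creep '[{"slide":[0,0,0.4],"angular":[0,0,0]},{"slide":[0,0,0.28],"angular":[0,0,0]},{"slide":[0,0,0],"angular":[0,0,0]},{"slide":[0,0,0],"angular":[0,0,0]}]'
python3 - <<'E'
from h import *
plan((0.5369,0.0291,0.338))
s=bot.read_state();print(s['wrist_force'],s['torque'])
shot('scene','s6');shot('wrist','w6')
a=cv2.imread('pics/s6.png');cv2.imwrite('pics/s6c.png',cv2.resize(a[80:240,230:443],(800,600),interpolation=2))
E
```

```text
time: 10.5
tool_pos: [0.5369, 0.0297, 0.3557]
tcp_rot: [1.522, 2.746, 0.002]
wrist_force: [0.4, 0.3, -1.9]
width: 0.151
time: 10.83
tool_pos: [0.5375, 0.0296, 0.3371]
tcp_rot: [-1.523, -2.745, 0.002]
wrist_force: [0.1, -0.8, -0.9]
width: 0.152
t 10.83 slide units [-0.   -0.03 -0.04] q6 -0.549
tool y yaw 31.95 tilt units x,y [-0.02 -0.01]
[ 0.06658777 -0.76332263 -0.90651933] [-0.00208809 -0.00154184 -0.00347966]
```

View pics/s6c.png

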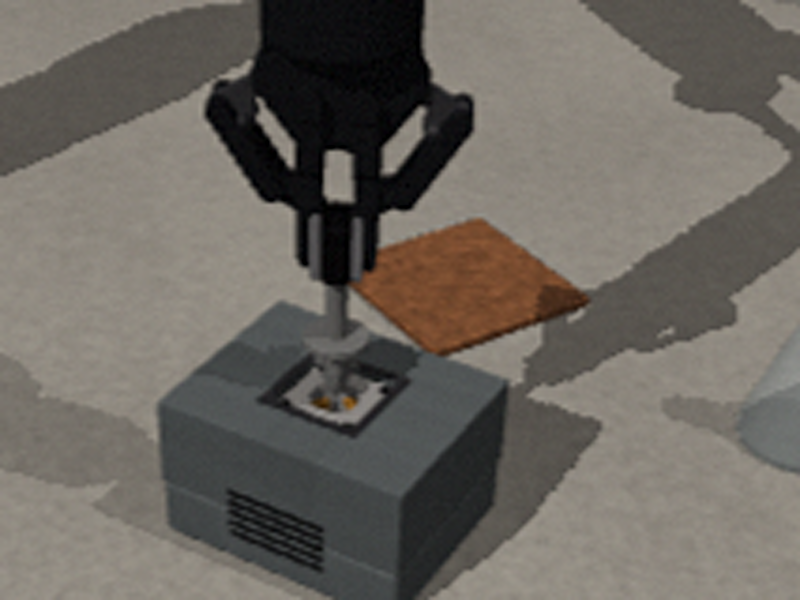

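View pics/w6.png

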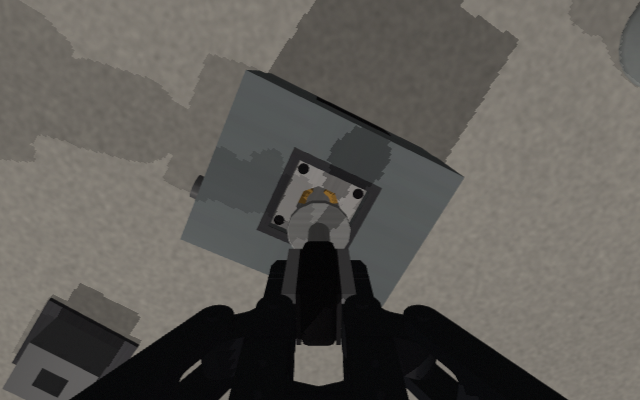

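The nose is centred over the mouth of the hole: in the scene crop it sits at (333,390), and the wrist view shows the disc over the face. I'll lower it in small steps.

```bash

python3 -m creep '[{"slide":[0,0,0.16],"angular":[0,0,0]},{"slide":[0,0,0.16],"angular":[0,0,0]},{"slide":[0,0,0.16],"angular":[0,0,0]},{"slide":[0,0,0.16],"angular":[0,0,0]}]'
python3 -m creep '[{"slide":[0,0,0.08],"angular":[0,0,0]},{"slide":[0,0,0.08],"angular":[0,0,0]}]'
python3 -m creep '[{"slide":[0,0,0.08],"angular":[0,0,0]},{"slide":[0,0,0.08],"angular":[0,0,0]}]'

```

```text
time: 11.27
tool_pos: [0.5372, 0.0297, 0.3219]
tcp_rot: [1.524, 2.747, 0.0]
wrist_force: [0.4, 0.5, -1.6]
width: 0.149
time: 11.43
tool_pos: [0.5371, 0.0297, 0.3177]
tcp_rot: [-1.524, -2.747, 0.0]
wrist_force: [-0.4, 0.3, -0.9]
width: 0.156
time: 11.6
tool_pos: [0.5373, 0.0297, 0.3141]
tcp_rot: [1.524, 2.747, 0.0]
wrist_force: [0.6, -0.5, -1.0]
width: 0.15
```

```bash

python3 -m creep '[{"slide":[0,0,0.04],"angular":[0,0,0]},{"slide":[0,0,0],"angular":[0,0,0]}]'
python3 -m creep '[{"slide":[0,0,0.04],"angular":[0,0,0]},{"slide":[0,0,0],"angular":[0,0,0]}]'

```

```text
time: 11.77
tool_pos: [0.5371, 0.0297, 0.3129]
tcp_rot: [-1.524, -2.747, 0.0]
wrist_force: [0.2, 0.4, -1.9]
width: 0.155
time: 11.93
tool_pos: [0.5374, 0.0297, 0.3126]
tcp_rot: [1.524, 2.747, 0.0]
wrist_force: [-1.3, -0.4, -0.8]
width: 0.149
```

```bash

python3 -m creep '[{"slide":[0,0,0.04],"angular":[0,0,0]},{"slide":[0,0,0],"angular":[0,0,0]}]'

```

```text
time: 12.1
tool_pos: [0.5375, 0.0297, 0.3124]
tcp_rot: [1.524, 2.746, 0.001]
wrist_force: [-2.1, -0.4, 6.0]
width: 0.158
```

Contact is at about 7 N with the shoulder some 10.5 mm above the face, so the lugs are resting on the ridges. I turn clockwise under light pressure.

```bash

python3 -m creep '[{"slide":[0,0,0],"angular":[0,0,1]},{"slide":[0,0,0],"angular":[0,0,1]},{"slide":[0,0,0.02],"angular":[0,0,1]}]'

```

```text
time: 12.35
tool_pos: [0.5379, 0.0298, 0.3121]
tcp_rot: [1.806, 2.568, 0.003]
wrist_force: [-0.9, 0.2, 5.6]
width: 0.154
```

```bash

python3 -m creep '[{"slide":[0,0,0.02],"angular":[0,0,1]},{"slide":[0,0,0],"angular":[0,0,1]},{"slide":[0,0,0.02],"angular":[0,0,1]}]'
python3 -c "
from h import *
s=bot.read_state();print(s['torque'])"

```

```text
time: 12.6
tool_pos: [0.5379, 0.0298, 0.311]
tcp_rot: [2.065, 2.365, 0.003]
wrist_force: [0.3, -0.3, 4.6]
width: 0.151
[0.00101465 0.08141942 0.03317817]
```

```bash

python3 -m creep '[{"slide":[-0.02,-0.02,0.02],"angular":[0,0,1]},{"slide":[0,0,0.02],"angular":[0,0,1]}]'
python3 -m creep '[{"slide":[0,0,0.02],"angular":[0,0,1]},{"slide":[0,0,0.0],"angular":[0,0,1]}]'
python3 -c "
from h import *
s=bot.read_state();print(s['torque'])"

```

```text
time: 12.77
tool_pos: [0.5379, 0.0293, 0.3106]
tcp_rot: [2.225, 2.215, 0.005]
wrist_force: [-0.4, 1.2, 7.4]
width: 0.151
time: 12.93
tool_pos: [0.5379, 0.0293, 0.3104]
tcp_rot: [2.374, 2.054, 0.005]
wrist_force: [0.2, 1.1, 6.3]
width: 0.149
[0.0809976  0.12307482 0.0046844 ]
```

```bash

python3 -m creep '[{"slide":[0,0,0.0],"angular":[0,0,1]},{"slide":[0,0,0.02],"angular":[0,0,1]}]'
python3 -m creep '[{"slide":[0,0,0.0],"angular":[0,0,1]},{"slide":[0,0,0.0],"angular":[0,0,1]}]'
python3 -c "
from h import *
s=bot.read_state();print(s['torque']);plan((.5374,.0290,.31))"

```

```text
time: 13.1
tool_pos: [0.5381, 0.0292, 0.31]
tcp_rot: [2.511, 1.884, 0.006]
wrist_force: [-0.8, 0.1, 8.3]
width: 0.155
time: 13.27
tool_pos: [0.538, 0.0292, 0.3096]
tcp_rot: [2.636, 1.704, 0.006]
wrist_force: [0.4, 0.6, 2.3]
width: 0.147
[-0.04222852 -0.23969379  0.01170452]
t 13.27 slide units [-0.02 -0.02 -0.02] q6 0.431
tool y yaw -24.24 tilt units x,y [ 0.06 -0.03]
```

The force has fallen off and the lugs should now be in the gaps. I'll press down gently.

```bash

python3 -m creep '[{"slide":[-0.02,-0.02,0.04],"angular":[-0.0,0,0]},{"slide":[0,0,0.04],"angular":[0,0,0]}]'
python3 -c "
from h import *
s=bot.read_state();print(s['torque'])"

```

```text
time: 13.43
tool_pos: [0.5363, 0.0289, 0.3058]
tcp_rot: [2.634, 1.712, 0.002]
wrist_force: [0.6, 0.8, -1.2]
width: 0.151
[ 0.23376789 -0.34242624 -0.01369329]
```

It dropped freely. I continue down to the face.

```bash

python3 -m creep '[{"slide":[0,0,0.04],"angular":[0,0,0]},{"slide":[0,0,0.04],"angular":[0,0,0]}]'
python3 -m creep '[{"slide":[0,0,0.04],"angular":[0,0,0]},{"slide":[0,0,0],"angular":[0,0,0]}]'
python3 -c "
from h import *
s=bot.read_state();print(s['torque'])"

```

```text
time: 13.6
tool_pos: [0.5363, 0.029, 0.3035]
tcp_rot: [-2.635, -1.711, -0.001]
wrist_force: [2.0, 1.3, -0.4]
width: 0.152
time: 13.77
tool_pos: [0.5363, 0.029, 0.3024]
tcp_rot: [-2.635, -1.71, -0.001]
wrist_force: [2.0, 0.2, -2.2]
width: 0.148
[ 0.29277247 -0.49620184  0.02546565]
```

```bash

python3 -m creep '[{"slide":[0,0,0.04],"angular":[0,0,0]},{"slide":[0,0,0],"angular":[0,0,0]}]'
python3 -c "
from h import *
s=bot.read_state();print(s['torque'],s['wrist_force']);plan((.5368,.0290,.30))"

```

```text
time: 13.93
tool_pos: [0.5364, 0.029, 0.3019]
tcp_rot: [2.635, 1.71, 0.001]
wrist_force: [2.0, 1.9, 0.5]
width: 0.157
[ 0.31351442 -0.37706874 -0.06920252] [2.0456593  1.87267388 0.45374258]
t 13.93 slide units [0.01 0.02 0.08] q6 0.427
tool y yaw -24.04 tilt units x,y [ 0.01 -0.01]
```

The shoulder is on the face, with z at the expected value and about 2 N of contact. I turn clockwise towards the stop while watching the torque.

```bash

python3 -m creep '[{"slide":[0.01,0.02,0.01],"angular":[0,0,1]},{"slide":[0,0,0],"angular":[0,0,1]},{"slide":[0,0,0],"angular":[0,0,1]}]'
python3 -c "
from h import *
s=bot.read_state();print(s['torque'])"
python3 -m creep '[{"slide":[0,0,0],"angular":[0,0,1]},{"slide":[0,0,0],"angular":[0,0,1]}]'
python3 -c "
from h import *
s=bot.read_state();print(s['torque'],s['q'][5])"

```

```text
time: 14.18
tool_pos: [0.5367, 0.0286, 0.3019]
tcp_rot: [2.801, 1.421, -0.001]
wrist_force: [-0.2, -1.8, 2.7]
width: 0.153
[-0.13590676 -0.0640062   0.02514514]
time: 14.35
tool_pos: [0.5367, 0.0284, 0.3019]
tcp_rot: [2.893, 1.222, -0.001]
wrist_force: [-0.4, -1.5, 2.2]
width: 0.147
[-0.1939095  -0.11009316  0.07486816] 0.7794594165176041
```

```bash

python3 -m creep '[{"slide":[0,0,0],"angular":[0,0,1]},{"slide":[0,0,0],"angular":[0,0,1]},{"slide":[0,0,0],"angular":[0,0,1]}]'
python3 -c "
from h import *
s=bot.read_state();print(s['torque'],s['q'][5])"
python3 -m creep '[{"slide":[0,0,0],"angular":[0,0,1]},{"slide":[0,0,0],"angular":[0,0,1]}]'
python3 -c "
from h import *
s=bot.read_state();print(s['torque'],s['q'][5])"

```

```text
time: 14.6
tool_pos: [0.5368, 0.0284, 0.3019]
tcp_rot: [3.005, 0.912, -0.001]
wrist_force: [0.5, -1.9, 1.6]
width: 0.155
[-0.22486727 -0.06931879  0.02378959] 0.9889294788101902
time: 14.77
tool_pos: [0.5367, 0.0284, 0.3019]
tcp_rot: [3.061, 0.701, -0.0]
wrist_force: [0.7, -1.3, 1.5]
width: 0.151
[-0.22569172 -0.04799887  0.03378825] 1.1285056697919336
```

```bash
cat > q.py <<'E'
from workcell import bot
s=bot.read_state(); print('tq',s['torque'].round(3),'q6',round(s['q'][5],3))
E
python3 -m creep '[{"slide":[0,0,0],"angular":[0,0,1]},{"slide":[0,0,0],"angular":[0,0,1]}]'; python3 q.py
python3 -m creep '[{"slide":[0,0,0],"angular":[0,0,1]}]'; python3 q.py
python3 -m creep '[{"slide":[0,0,0],"angular":[0,0,1]}]'; python3 q.py

```

```text
time: 14.93
tool_pos: [0.5368, 0.0284, 0.3019]
tcp_rot: [3.102, 0.485, -0.0]
wrist_force: [-0.1, -0.9, 2.7]
width: 0.154
tq [-0.158 -0.117  0.041] q6 1.268
time: 15.02
tool_pos: [0.5368, 0.0284, 0.3019]
tcp_rot: [3.117, 0.377, 0.0]
wrist_force: [1.5, -1.1, 2.3]
width: 0.152
tq [-0.255 -0.174 -0.004] q6 1.338
time: 15.1
tool_pos: [0.5368, 0.0284, 0.3019]
tcp_rot: [3.129, 0.268, 0.0]
wrist_force: [-0.3, -1.2, 3.1]
width: 0.154
tq [-0.232 -0.067  0.084] q6 1.408
```

```bash

python3 -m creep '[{"slide":[0,0,0],"angular":[0,0,1]}]'|grep force; python3 q.py
python3 -m creep '[{"slide":[0,0,0],"angular":[0,0,1]}]'|grep force; python3 q.py
python3 -m creep '[{"slide":[0,0,0],"angular":[0,0,1]}]'|grep force; python3 q.py

```

```text
wrist_force: [1.0, -0.6, 1.9]
tq [-0.039 -0.271  0.034] q6 1.478
wrist_force: [2.2, -1.1, 0.2]
tq [-0.055 -0.467  0.029] q6 1.547
wrist_force: [3.2, -0.1, 0.2]
tq [-0.021 -0.585  0.137] q6 1.617
```

```bash

python3 -m creep '[{"slide":[0,0,0],"angular":[0,0,1]}]'|grep force; python3 q.py
python3 -m creep '[{"slide":[0,0,0],"angular":[0,0,0.5]},{"slide":[0,0,0],"angular":[0,0,0]}]'|grep force; python3 q.py

```

```text
wrist_force: [3.4, -0.2, 0.0]
tq [ 0.068 -0.543  0.315] q6 1.687
wrist_force: [2.6, -0.6, 1.2]
tq [ 0.004 -0.458  0.283] q6 1.719
```

The torque has risen to about 0.3 N·m after some 74°, so the shoulder is tight on the stop. I relieve the small side force and check.

```bash

python3 -m creep '[{"slide":[0.024,0.012,0],"angular":[0,0,0]},{"slide":[0,0,0],"angular":[0,0,0]},{"slide":[0,0,0],"angular":[0,0,0]}]'; python3 q.py
python3 - <<'E'
from h import *
plan((.5374,.0279,.302))
shot('wrist','w7');shot('scene','s7')
a=cv2.imread('pics/s7.png');cv2.imwrite('pics/s7c.png',cv2.resize(a[80:240,230:443],(800,600),interpolation=2))
E
```

```text
time: 15.85
tool_pos: [0.5375, 0.0285, 0.3019]
tcp_rot: [3.134, -0.219, 0.001]
wrist_force: [1.0, 0.1, 3.5]
width: 0.152
tq [ 0.122 -0.294  0.308] q6 1.717
t 15.85 slide units [ 0.    0.02 -0.01] q6 1.717
tool y yaw -98.0 tilt units x,y [ 0.   -0.01]
```

View pics/w7.png

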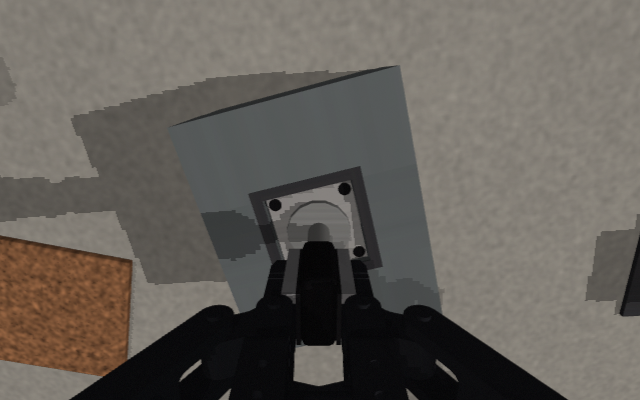

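View pics/s7c.png

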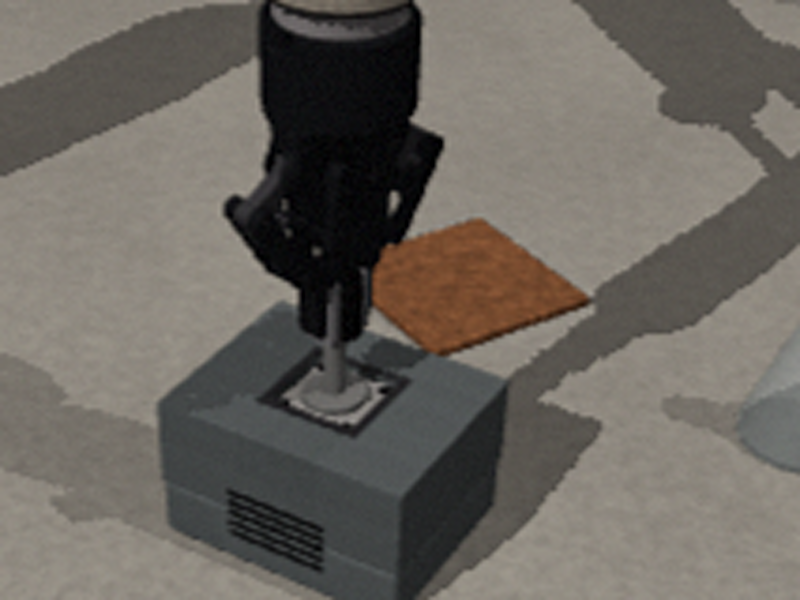

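The shoulder disc lies flat on the face at (319,225) in the wrist view, and 0.31 N·m holds steadily at rest. I ease the wind-up slightly and draw straight up slowly.

```bash

python3 -m creep '[{"slide":[0,0.01,0],"angular":[0,0,-0.25]},{"slide":[0,0,-0.04],"angular":[0,0,0]},{"slide":[0,0,-0.04],"angular":[0,0,0]},{"slide":[0,0,-0.04],"angular":[0,0,0]},{"slide":[0,0,0],"angular":[0,0,0]}]' - 100; python3 q.py

```

```text
time: 16.37
tool_pos: [0.5368, 0.0283, 0.3024]
tcp_rot: [-3.135, 0.193, 0.002]
wrist_force: [6.0, 1.4, -8.9]
width: 0.148
tq [ 0.24  -1.235  0.174] q6 1.7
```

```bash

python3 -m creep '[{"slide":[0,0,-0.06],"angular":[0,0,0]},{"slide":[0,0,-0.06],"angular":[0,0,0]},{"slide":[0,0,-0.06],"angular":[0,0,0]},{"slide":[0,0,-0.06],"angular":[0,0,0]}]'; python3 q.py

```

```text
time: 16.7
tool_pos: [0.5365, 0.0284, 0.3066]
tcp_rot: [-3.135, 0.193, 0.004]
wrist_force: [7.7, 1.2, -16.9]
width: 0.153
tq [ 0.317 -1.922  0.264] q6 1.7
```

A side force of about 8 N in +x has built up. I correct the lateral position before going on.

```bash
python3 -c "
from h import *
plan((.5374,.0281,.3066))"
python3 -m creep '[{"slide":[0.04,0,0],"angular":[0,0,0]},{"slide":[0,0,0],"angular":[0,0,0]}]'; python3 q.py
python3 -c "
from h import *
plan((.5374,.0281,.3066))"
```

```text
t 16.7 slide units [0.04 0.01 0.  ] q6 1.7
tool y yaw -97.05 tilt units x,y [-0.    0.03]
time: 16.87
tool_pos: [0.5372, 0.0283, 0.3068]
tcp_rot: [-3.135, 0.193, 0.006]
wrist_force: [5.9, 1.1, -13.3]
width: 0.149
tq [ 0.365 -1.345  0.206] q6 1.7
t 16.87 slide units [0.01 0.01 0.01] q6 1.7
tool y yaw -97.05 tilt units x,y [-0.    0.06]
```

```bash

python3 -m creep '[{"slide":[0.04,0.01,0],"angular":[0,0,0]},{"slide":[0,0,-0.04],"angular":[0,0,0]},{"slide":[0,0,-0.04],"angular":[0,0,0]}]'; python3 q.py
python3 -c "
from h import *
plan((.5374,.0281,.3066))"
```

```text
time: 17.12
tool_pos: [0.5378, 0.028, 0.3089]
tcp_rot: [-3.135, 0.193, 0.008]
wrist_force: [4.5, 1.4, -16.0]
width: 0.145
tq [ 0.362 -1.082  0.223] q6 1.699
t 17.12 slide units [-0.01 -0.    0.09] q6 1.699
tool y yaw -97.05 tilt units x,y [0.   0.08]
```

```bash
cat > sh.py <<'E'
from h import *
s=bot.read_state(); M=R.from_rotvec(s['tcp_rot']).as_matrix()
print('zaxis',M[:,2].round(4),'shoulder',((s['tool_pos']+M@np.array([-.0006,-.0004,.216]))*1000).round(2),'F',s['wrist_force'].round(1),'tq',s['torque'].round(2))
E
python3 sh.py
```

```text
zaxis [-5.4e-03  5.0e-04 -1.0e+00] shoulder [536.06  28.54  92.91] F [  4.5   1.4 -16. ] tq [ 0.36 -1.08  0.22]
```

The tool is tilted by 0.3°, which leaves the shoulder about 0.8 mm towards -x. I straighten it.

```bash

python3 -m creep '[{"slide":[0,0,0],"angular":[0,0.08,0]},{"slide":[0,0,0],"angular":[0,0,0]}]' >/dev/null; python3 sh.py
python3 -m creep '[{"slide":[0,0,-0.04],"angular":[0,0,0]},{"slide":[0,0,-0.04],"angular":[0,0,0]}]'|grep -E "force|pos"; python3 sh.py
```

```text
zaxis [-1.e-03 -5.e-04 -1.e+00] shoulder [536.61  28.26  93.89] F [  0.6   1.4 -12.6] tq [ 0.45 -0.05  0.2 ]
tool_pos: [0.5378, 0.0278, 0.3131]
wrist_force: [-2.0, 2.4, -12.4]
zaxis [ 4.e-04 -6.e-04 -1.e+00] shoulder [537.3   28.18  97.11] F [ -2.    2.4 -12.4] tq [0.41 0.52 0.14]
```

```bash

python3 -m creep '[{"slide":[-0.015,-0.012,-0.06],"angular":[0,0,0]},{"slide":[0,0,-0.06],"angular":[0,0,0]},{"slide":[0,0,-0.06],"angular":[0,0,0]},{"slide":[0,0,-0.06],"angular":[0,0,0]}]'|grep force; python3 sh.py
python3 -m creep '[{"slide":[0,0,-0.06],"angular":[0,0,0]},{"slide":[0,0,-0.06],"angular":[0,0,0]},{"slide":[0,0,-0.06],"angular":[0,0,0]},{"slide":[0,0,-0.06],"angular":[0,0,0]}]'|grep force; python3 sh.py
```

```text
wrist_force: [-2.6, 0.8, -12.4]
zaxis [ 3.8e-03 -8.0e-04 -1.0e+00] shoulder [538.53  28.37 104.3 ] F [ -2.6   0.8 -12.4] tq [0.29 0.7  0.22]
wrist_force: [-3.0, 0.7, -14.2]
zaxis [ 4.1e-03 -7.0e-04 -1.0e+00] shoulder [538.74  28.41 110.16] F [ -3.    0.7 -14.2] tq [0.34 0.86 0.16]
```

```bash

python3 -m creep '[{"slide":[-0.01,0,0],"angular":[0,-0.06,0]},{"slide":[0,0,-0.04],"angular":[0,0,0]},{"slide":[0,0,-0.06],"angular":[0,0,0]}]'|grep force; python3 sh.py

```

```text
wrist_force: [-2.4, 0.6, -12.6]
zaxis [ 1.8e-03 -2.0e-04 -1.0e+00] shoulder [538.55  28.56 113.12] F [ -2.4   0.6 -12.6] tq [0.28 0.59 0.17]
```

```bash

python3 -m creep '[{"slide":[-0.03,0,-0.04],"angular":[0,-0.02,0]},{"slide":[0,0,-0.06],"angular":[0,0,0]},{"slide":[0,0,-0.06],"angular":[0,0,0]}]'|grep -E "pos|force"; python3 sh.py
python3 -m creep '[{"slide":[0,0,-0.06],"angular":[0,0,0]},{"slide":[0,0,-0.06],"angular":[0,0,0]},{"slide":[0,0,-0.06],"angular":[0,0,0]},{"slide":[0,0,-0.06],"angular":[0,0,0]}]'|grep force; python3 sh.py

```

```text
tool_pos: [0.5382, 0.0282, 0.3336]
wrist_force: [0.1, 0.4, -12.7]
zaxis [ 0.0019 -0.     -1.    ] shoulder [538.09  28.66 117.65] F [  0.1   0.4 -12.7] tq [0.2  0.25 0.17]
wrist_force: [-1.9, 2.1, -5.7]
zaxis [ 2.1e-03  3.0e-04 -1.0e+00] shoulder [538.15  28.83 124.27] F [-1.9  2.1 -5.7] tq [0.36 0.44 0.05]
```

```bash

python3 -m creep '[{"slide":[-0.01,-0.01,-0.06],"angular":[0,0,0]},{"slide":[0,0,-0.08],"angular":[0,0,0]},{"slide":[0,0,-0.08],"angular":[0,0,0]},{"slide":[0,0,-0.08],"angular":[0,0,0]}]'|grep force; python3 sh.py
python3 -m creep '[{"slide":[0,0,-0.08],"angular":[0,0,0]},{"slide":[0,0,-0.08],"angular":[0,0,0]},{"slide":[0,0,-0.08],"angular":[0,0,0]},{"slide":[0,0,-0.08],"angular":[0,0,0]},{"slide":[0,0,-0.08],"angular":[0,0,0]}]'|grep force; python3 sh.py

```

```text
wrist_force: [0.3, 0.7, -6.7]
zaxis [ 0.0014  0.     -1.    ] shoulder [537.66  29.01 131.14] F [ 0.3  0.7 -6.7] tq [0.34 0.16 0.01]
wrist_force: [-0.2, 0.2, -5.6]
zaxis [ 8.e-04 -3.e-04 -1.e+00] shoulder [537.36  28.82 140.85] F [-0.2  0.2 -5.6] tq [ 0.01 -0.04 -0.01]
```

```bash

python3 -m creep '[{"slide":[0,0,-0.2],"angular":[0,0,0]},{"slide":[0,0,-0.3],"angular":[0,0,0]},{"slide":[0,0,-0.4],"angular":[0,0,0]},{"slide":[0,0,-0.4],"angular":[0,0,0]},{"slide":[0,0,-0.2],"angular":[0,0,0]}]'|grep force; python3 sh.py
python3 - <<'E'
from h import *
shot('wrist','w8');shot('scene','s8');shot('top','t8')
a=cv2.imread('pics/s8.png');cv2.imwrite('pics/s8c.png',cv2.resize(a[60:240,230:470],(800,600),interpolation=2))
E
```

```text
wrist_force: [0.0, 0.6, -4.2]
zaxis [ 3.6e-03 -1.0e-04 -1.0e+00] shoulder [538.43  28.91 180.65] F [ 0.   0.6 -4.2] tq [ 0.04 -0.01  0.03]
```

View pics/s8c.png

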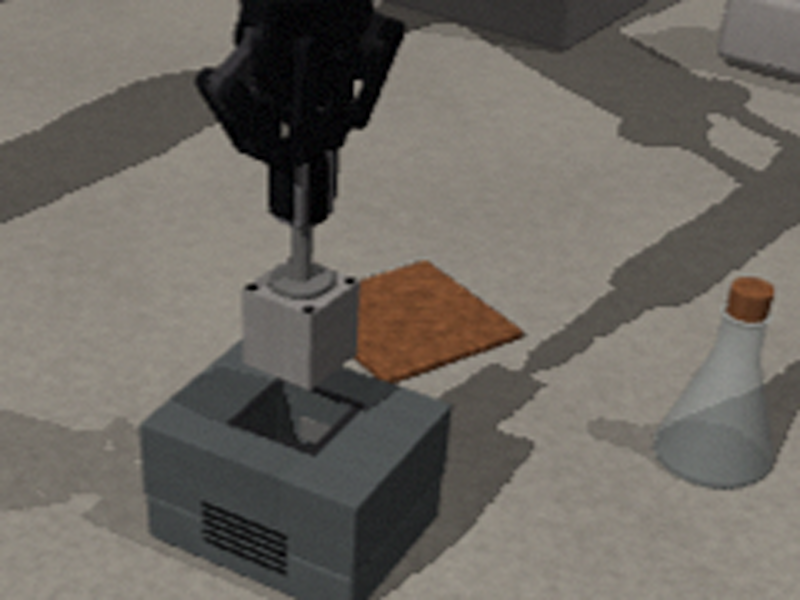

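View pics/w8.png

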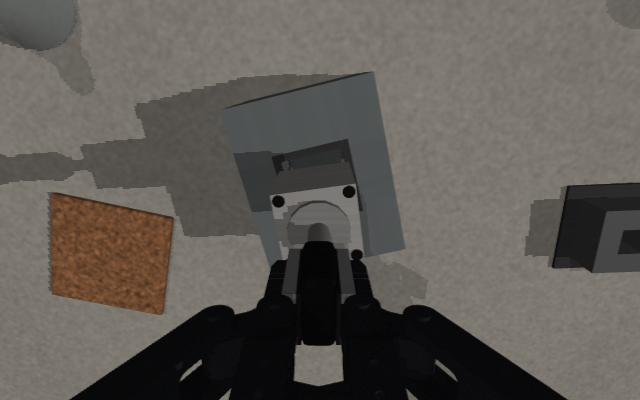

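The insert is out and hanging upright on the puller. The mat is visible in the wrist view with corners near (52,193), (172,216), (163,313) and (52,293).

```bash
python3 - <<'E'
from h import *
c,p,d=load('wrist','w8')
hsv=cv2.cvtColor(p,cv2.COLOR_RGB2HSV); m=((hsv[...,0]<15)&(hsv[...,1]>110)).astype(np.uint8); m[:,250:]=0
k=max(cv2.findContours(m,0,1)[0],key=cv2.contourArea); C=cloud(c,d)
print('z',np.median(C[...,2][m>0]))
W=np.array([onz(c,u,v,0.008)[:2] for u,v in k[:,0]],np.float32)*1000; print('wrist',cv2.minAreaRect(W))
z=np.load('top0.npy'); p=cv2.imread('pics/top0.png'); c=cam('top'); hsv=cv2.cvtColor(p,cv2.COLOR_BGR2HSV); m=((hsv[...,0]<15)&(hsv[...,1]>110)).astype(np.uint8); m[:200]=0
k=max(cv2.findContours(m,0,1)[0],key=cv2.contourArea)
W=np.array([onz(c,u,v,0.008)[:2] for u,v in k[:,0]],np.float32)*1000; r=cv2.minAreaRect(W);print('top',r)
plan((r[0][0]/1000,r[0][1]/1000,.40))
E
```

```text
z 0.007392019270703903
wrist ((455.1150207519531, 276.78509521484375), (129.8557891845703, 131.1133270263672), 69.75518798828125)
top ((454.6418762207031, 278.5054016113281), (121.75542449951172, 121.08524322509766), 69.78099060058594)
t 20.27 slide units [-4.53 -9.52 -0.2 ] q6 1.701
tool y yaw -97.05 tilt units x,y [-0.   -0.03]
```

```bash

python3 -m creep '[{"slide":[-0.2,-0.4,0],"angular":[0,0,0]},{"slide":[-0.33,-0.7,0],"angular":[0,0,0]},{"slide":[-0.37,-0.8,0],"angular":[0,0,0]},{"slide":[-0.38,-0.8,0],"angular":[0,0,0]},{"slide":[-0.38,-0.8,0],"angular":[0,0,0]}]'
python3 -m creep '[{"slide":[-0.38,-0.8,0],"angular":[0,0,0]},{"slide":[-0.38,-0.8,0],"angular":[0,0,0]},{"slide":[-0.38,-0.8,0],"angular":[0,0,0]},{"slide":[-0.38,-0.8,0],"angular":[0,0,0]},{"slide":[-0.38,-0.8,0],"angular":[0,0,0]}]'
python3 -m creep '[{"slide":[-0.38,-0.8,0],"angular":[0,0,0]},{"slide":[-0.36,-0.7,0],"angular":[0,0,0]},{"slide":[-0.16,-0.3,0],"angular":[0,0,0]},{"slide":[0,0,0],"angular":[0,0,0]},{"slide":[0,0,0],"angular":[0,0,0]}]'
python3 sh.py; python3 - <<'E'
from h import *
plan((.455,.277,.29))
shot('wrist','w9')
E
python3 disc2.py w9
```

```text
time: 20.68
tool_pos: [0.5061, 0.1217, 0.393]
tcp_rot: [-3.136, 0.194, 0.003]
wrist_force: [-0.2, -0.7, -4.9]
width: 0.147
time: 21.1
tool_pos: [0.471, 0.2269, 0.393]
tcp_rot: [3.135, -0.193, -0.003]
wrist_force: [0.8, -0.1, -5.6]
width: 0.15
time: 21.52
tool_pos: [0.455, 0.2731, 0.3934]
tcp_rot: [3.134, -0.191, -0.001]
wrist_force: [1.3, -0.5, -5.1]
width: 0.146
zaxis [-7.0e-04 -1.3e-03 -1.0e+00] shoulder [454.3  273.26 177.37] F [ 1.3 -0.5 -5.1] tq [-0.07 -0.01 -0.05]
t 21.52 slide units [-0.02 -0.16  4.13] q6 2.186
tool y yaw -96.96 tilt units x,y [0.02 0.01]
w9 bottom rim centre mm [3.28 1.45] rms 3.29 72
```

View pics/w9.png

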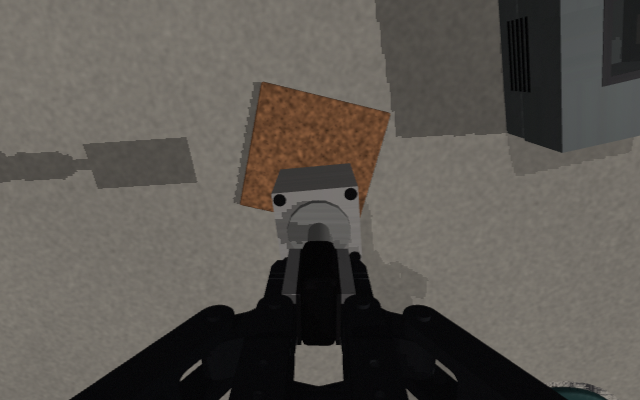

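The insert hangs upright above the mat. I lower it quickly at first, then gently.

```bash

python3 -m creep '[{"slide":[0,-0.16,0.4],"angular":[0.02,0,0]},{"slide":[0,0,0.8],"angular":[0,0,0]},{"slide":[0,0,0.8],"angular":[0,0,0]},{"slide":[0,0,0.8],"angular":[0,0,0]},{"slide":[0,0,0.7],"angular":[0,0,0]}]'|grep -E 'pos|force'
python3 -m creep '[{"slide":[0,0,0.5],"angular":[0,0,0]},{"slide":[0,0,0.2],"angular":[0,0,0]},{"slide":[0,0,0.1],"angular":[0,0,0]},{"slide":[0,0,0],"angular":[0,0,0]}]'|grep -E 'pos|force'
python3 -m creep '[{"slide":[0,0,0.08],"angular":[0,0,0]},{"slide":[0,0,0.08],"angular":[0,0,0]},{"slide":[0,0,0],"angular":[0,0,0]}]'|grep -E 'pos|force'; python3 sh.py
```

```text
tool_pos: [0.456, 0.2759, 0.3044]
wrist_force: [-0.3, 0.1, -4.3]
tool_pos: [0.4562, 0.2768, 0.2862]
wrist_force: [-0.3, -0.2, -5.0]
tool_pos: [0.4562, 0.2772, 0.2831]
wrist_force: [-0.7, -0.3, -4.9]
zaxis [ 0.0014  0.0021 -1.    ] shoulder [455.98 278.16  67.09] F [-0.7 -0.3 -4.9] tq [-0.04 -0.02 -0.02]
```

```bash

python3 -m creep '[{"slide":[0,0,0.08],"angular":[0,0,0]},{"slide":[0,0,0.08],"angular":[0,0,0]},{"slide":[0,0,0.08],"angular":[0,0,0]},{"slide":[0,0,0],"angular":[0,0,0]}]'|grep -E 'pos|force'
python3 -m creep '[{"slide":[0,0,0.04],"angular":[0,0,0]},{"slide":[0,0,0],"angular":[0,0,0]}]'|grep -E 'pos|force'
python3 sh.py
```

```text
tool_pos: [0.4557, 0.277, 0.2759]
wrist_force: [0.0, 0.2, -4.3]
tool_pos: [0.4559, 0.277, 0.2752]
wrist_force: [-0.5, -0.4, -4.5]
zaxis [-1.0e-04  1.2e-03 -1.0e+00] shoulder [455.3  277.77  59.2 ] F [-0.5 -0.4 -4.5] tq [-0.02 -0.03 -0.  ]
```

```bash

python3 -m creep '[{"slide":[0,0,0.03],"angular":[0,0,0]},{"slide":[0,0,0],"angular":[0,0,0]}]'|grep -E 'pos|force'
python3 -m creep '[{"slide":[0,0,0.03],"angular":[0,0,0]},{"slide":[0,0,0],"angular":[0,0,0]}]'|grep -E 'pos|force'

```

```text
tool_pos: [0.456, 0.2771, 0.2746]
wrist_force: [0.8, -0.7, -4.2]
tool_pos: [0.4561, 0.2772, 0.2742]
wrist_force: [-0.1, 0.1, -4.4]
```

```bash

python3 -m creep '[{"slide":[0,0,0.03],"angular":[0,0,0]},{"slide":[0,0,0],"angular":[0,0,0]}]'|grep -E 'pos|force'
python3 -m creep '[{"slide":[0,0,0.02],"angular":[0,0,0]},{"slide":[0,0,0],"angular":[0,0,0]}]'|grep -E 'pos|force'

```

```text
tool_pos: [0.4562, 0.2773, 0.2739]
wrist_force: [-0.6, -0.0, 0.7]
tool_pos: [0.4563, 0.2773, 0.2739]
wrist_force: [-1.4, -0.9, 4.5]
```

It has touched down gently, with z at the expected 0.274. I ease off, look, then release.

```bash

python3 -m creep '[{"slide":[0,0,-0.025],"angular":[0,0,0]},{"slide":[0,0,0],"angular":[0,0,0]}]' - 40|grep -E 'pos|force'; python3 sh.py
python3 - <<'E'
from h import *
shot('scene','s10')
a=cv2.imread('pics/s10.png');cv2.imwrite('pics/s10c.png',cv2.resize(a[40:220,230:470],(800,600),interpolation=2))
E
```

```text
tool_pos: [0.4562, 0.2773, 0.2739]
wrist_force: [-0.6, -0.7, 3.4]
zaxis [ 0.0013  0.002  -1.    ] shoulder [455.96 278.17  57.92] F [-0.6 -0.7  3.4] tq [-0.05  0.26  0.06]
```

View pics/s10c.png

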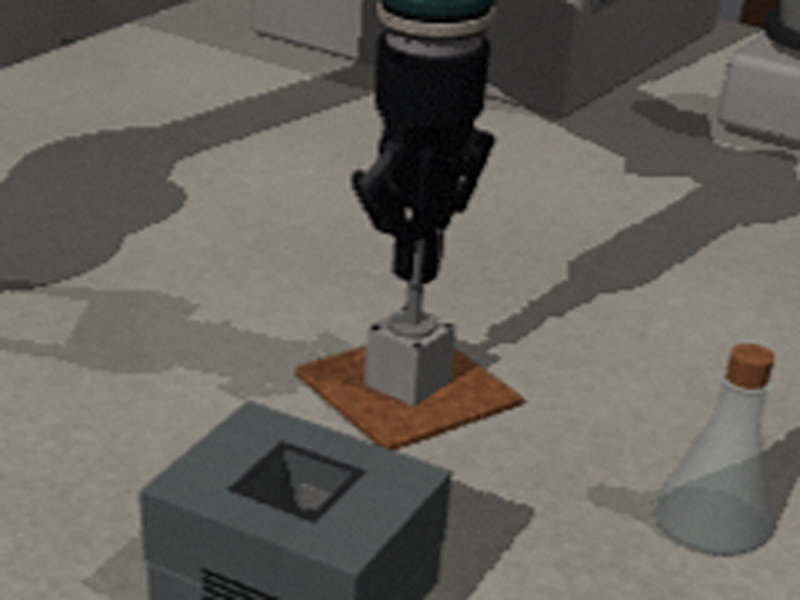

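The insert sits upright in the middle of the mat. I release it and retreat straight up.

```bash

python3 -m creep '[{"slide":[0,0,0],"angular":[0,0,0]},{"slide":[0,0,0],"angular":[0,0,0]},{"slide":[0,0,0],"angular":[0,0,0]},{"slide":[0,0,0],"angular":[0,0,0]},{"slide":[0,0,0],"angular":[0,0,0]}]' 0 20
python3 -m creep '[{"slide":[0,0,0],"angular":[0,0,0]},{"slide":[0,0,0],"angular":[0,0,0]},{"slide":[0,0,0],"angular":[0,0,0]},{"slide":[0,0,0],"angular":[0,0,0]},{"slide":[0,0,0],"angular":[0,0,0]}]' -1

```

```text
time: 24.37
tool_pos: [0.4559, 0.277, 0.2731]
tcp_rot: [-3.134, 0.193, 0.0]
wrist_force: [0.1, 0.1, 0.0]
width: 0.501
time: 24.78
tool_pos: [0.456, 0.2771, 0.2733]
tcp_rot: [-3.134, 0.193, -0.0]
wrist_force: [0.4, 0.7, 0.7]
width: 1.0
```

```bash

python3 -m creep '[{"slide":[0,0,-0.3],"angular":[0,0,0]},{"slide":[0,0,-0.7],"angular":[0,0,0]},{"slide":[0,0,-0.8],"angular":[0,0,0]},{"slide":[0,0,-0.8],"angular":[0,0,0]},{"slide":[0,0,-0.8],"angular":[0,0,0]}]'|grep force
python3 -m creep '[{"slide":[0,0,-0.8],"angular":[0,0,0]},{"slide":[0,0,-0.8],"angular":[0,0,0]},{"slide":[0,0,-0.4],"angular":[0,0,0]},{"slide":[0,0,0],"angular":[0,0,0]},{"slide":[0,0,0],"angular":[0,0,0]}]'
python3 - <<'E'
from h import *
shot('scene','s11');shot('wrist','w11');shot('top','t11')
a=cv2.imread('pics/s11.png');cv2.imwrite('pics/s11c.png',cv2.resize(a[40:220,230:470],(800,600),interpolation=2))
c,p,d=load('wrist','w11');C=cloud(c,d)
m=(C[...,2]>.05)&(C[...,2]<.0605)&(d>0.1); P=C[m]
r=cv2.minAreaRect((P[:,:2]*1000).astype(np.float32)); print('face',m.sum(),np.median(P[:,2]),r)
m=(C[...,2]>.12)&(C[...,2]<.15)&(d>0.15);P=C[m];print('grip',len(P),P.mean(0),cv2.minAreaRect((P[:,:2]*1000).astype(np.float32)))
E
```

```text
wrist_force: [-0.8, -0.4, -0.4]
time: 25.62
tool_pos: [0.456, 0.2769, 0.4088]
tcp_rot: [-3.134, 0.193, -0.002]
wrist_force: [0.6, 0.3, -1.0]
width: 1.0
face 3013 0.05705880730441104 ((486.4095153808594, 148.3504180908203), (112.97203826904297, 323.7089538574219), 24.348215103149414)
grip 811 [0.4577186  0.27669869 0.13324322] ((455.94244384765625, 277.0037841796875), (13.996376037597656, 29.51671028137207), 83.19220733642578)
```

View pics/s11c.png

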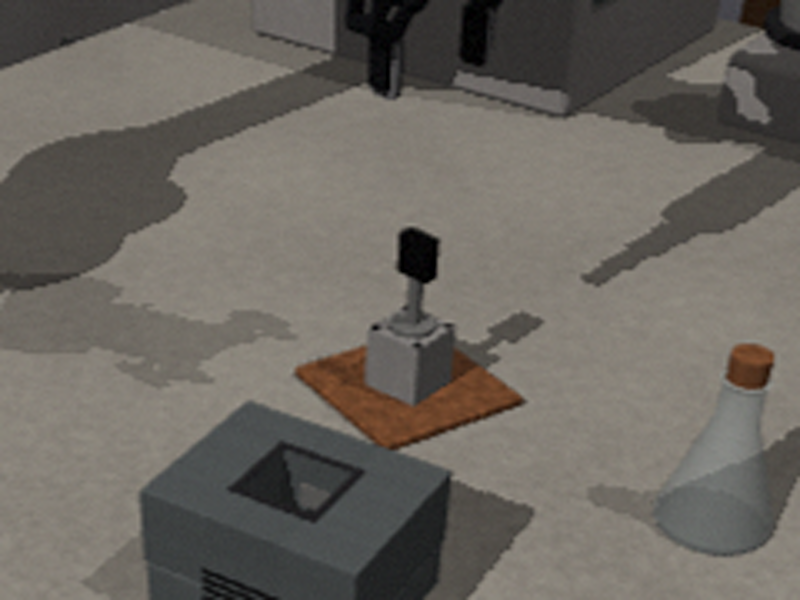

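View pics/w11.png

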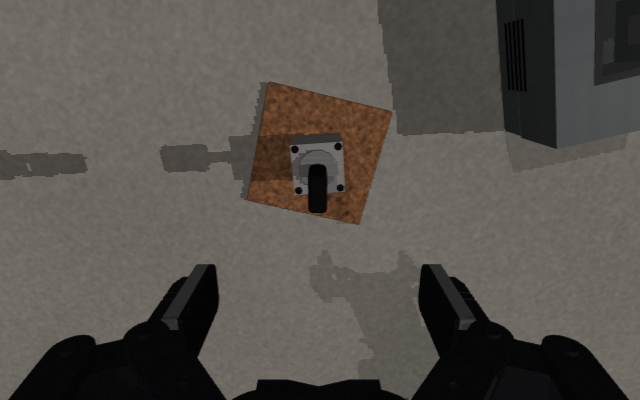

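The insert stands upright on the mat with the puller in it: face at z ≈ 0.057, grip top at z ≈ 0.134 (0.135 expected when seated). The gripper is clear.

```bash
python3 -c "
from workcell import order
print(order.finish_job())"
```

```text
the job is handed in; nothing more can be done
None
```

The job is done and handed in. The insert stands upright in the middle of the cork mat with the puller still in it, and the robot took about 25.7 s of the 72 s allowed.

- **Screwing in:** I took the puller from its stand and lowered it onto the thread ridges with about 7 N. It dropped into the gaps after about 56° of clockwise turning. I seated the shoulder on the face and turned about 74° more, until the stop held at about 0.3 N m.
- **Drawing out:** The insert came straight up with 12 to 17 N. A side force of up to about 8 N in x built up early in the draw. I corrected it with small shifts and a tilt of about 0.3°, and it was close to zero by the time the insert cleared the well.
- **Setting down:** The insert touched the mat with its weight plus about 4 N. I eased off, released the puller and backed straight up.

**Last checks**
- In the last pictures the puller is upright and the shoulder is flat on the insert.
- The top of the grip is about 134 mm high, against 135 mm expected when fully seated.
- The grip is centred at (0.456, 0.277), within 1 mm of the mat centre I measured.
- The flask looks undisturbed; I did not look at the beaker again at the end, but the arm never came near it.

**Disagreements**
- A rough two-camera fix of the insert was about 3 mm off the wrist-camera fix. I used the wrist-camera one because two wrist views agreed to about 0.01 mm.
- My final automatic check of the insert's face outline also picked up other surfaces, so I used only its height of about 57 mm (58 expected).

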